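Check the parts cases and put the battery pack on charge

TASK

Raise the lids of all three parts cases fully and look inside them before taking anything out; then lift out the blue battery pack and set it down flat and right way up (do not drop it) in the charger's cradle, between its guides. Leave all the lids up, the other two parts in their cases and everything else on the bench where it is.

Things in the scene. Friction and masses are not known exactly. Their poses are not given: they have to be found in the camera images.
- rack: Dark steel rack fixed to the table, 475 mm wide, with three grey cases in a row at 152 mm pitch. Origin on the table under the middle case; x points to the rack's high back edge, y along the row to the robot's left, z up. The cases stand on a board sloping 30 degrees, low at the robot side: their upward direction leans 30 degrees from vertical towards the rack's -x.
- lid_left (a joint): Lid of the left (its +y end) case, as the robot sees it: yellow, 128 x 140 x 6 mm, hinged along its upper back edge. 0 = shut, grows as it is raised, stops at 2.1 rad, where the lid stands upright. The friction hinge lets it stay at any angle; turning it takes about 0.2 to 0.3 N m (some 2 N at the pull bar). At the start it may be up to 0.15 rad ajar.
- lid_left_tab (a point): Centre of the black pull bar of the left (its +y end) lid: a round bar 14 mm thick and 30 mm long parallel to the hinge, held 28 mm off the lid's free edge by a stem 16 mm wide and 6 mm thick; 156 mm from the hinge line. Free at both ends and beneath: it can be pinched by its ends and turns between the fingers, or lifted from below.
- lid_left_hinge (a point): Middle of the hinge line of the left (its +y end) lid; the hinge line runs along the rack's y axis.
- case_left_floor (a point): Centre of the inner floor of the left (its +y end) case (axes of the rack, not sloped). Case outside: 128 mm up the slope x 140 mm along y x 54 mm deep; walls and floor 4 mm. The content lies flat on the sloping floor, long side along y, 8 mm downslope of the centre, between 10 mm high lugs near its ends; at mid-length its long faces are 32 mm (downslope) and 48 mm (upslope) clear of the walls.
- lid_mid (a joint): Lid of the middle case, as the robot sees it: yellow, 128 x 140 x 6 mm, hinged along its upper back edge. 0 = shut, grows as it is raised, stops at 2.1 rad, where the lid stands upright. The friction hinge lets it stay at any angle; turning it takes about 0.2 to 0.3 N m (some 2 N at the pull bar). At the start it may be up to 0.15 rad ajar.
- lid_mid_tab (a point): Centre of the black pull bar of the middle lid: a round bar 14 mm thick and 30 mm long parallel to the hinge, held 28 mm off the lid's free edge by a stem 16 mm wide and 6 mm thick; 156 mm from the hinge line. Free at both ends and beneath: it can be pinched by its ends and turns between the fingers, or lifted from below.
- lid_mid_hinge (a point): Middle of the hinge line of the middle lid; the hinge line runs along the rack's y axis.
- case_mid_floor (a point): Centre of the inner floor of the middle case (axes of the rack, not sloped). Case outside: 128 mm up the slope x 140 mm along y x 54 mm deep; walls and floor 4 mm. The content lies flat on the sloping floor, long side along y, 8 mm downslope of the centre, between 10 mm high lugs near its ends; at mid-length its long faces are 32 mm (downslope) and 48 mm (upslope) clear of the walls.
- lid_right (a joint): Lid of the right (its -y end) case, as the robot sees it: yellow, 128 x 140 x 6 mm, hinged along its upper back edge. 0 = shut, grows as it is raised, stops at 2.1 rad, where the lid stands upright. The friction hinge lets it stay at any angle; turning it takes about 0.2 to 0.3 N m (some 2 N at the pull bar). At the start it may be up to 0.15 rad ajar.
- lid_right_tab (a point): Centre of the black pull bar of the right (its -y end) lid: a round bar 14 mm thick and 30 mm long parallel to the hinge, held 28 mm off the lid's free edge by a stem 16 mm wide and 6 mm thick; 156 mm from the hinge line. Free at both ends and beneath: it can be pinched by its ends and turns between the fingers, or lifted from below.
- lid_right_hinge (a point): Middle of the hinge line of the right (its -y end) lid; the hinge line runs along the rack's y axis.
- case_right_floor (a point): Centre of the inner floor of the right (its -y end) case (axes of the rack, not sloped). Case outside: 128 mm up the slope x 140 mm along y x 54 mm deep; walls and floor 4 mm. The content lies flat on the sloping floor, long side along y, 8 mm downslope of the centre, between 10 mm high lugs near its ends; at mid-length its long faces are 32 mm (downslope) and 48 mm (upslope) clear of the walls.
- pack_center (a point): Centre of the blue battery pack with black ends, 110 mm long (its y) x 40 mm wide (its x) x 36 mm high (its z), about 0.35 kg. Its own z is square to the case floor while it lies in its case. It lies in one of the three cases, hidden under the lid.
- heatsink_center (a point): Centre of the finned bare aluminium heat sink, 110 x 40 x 30 mm, in another case. Not wanted; stays there.
- brick_center (a point): Centre of the black power brick with a paper label, 104 x 40 x 34 mm, in the remaining case. Not wanted; stays there.
- charger: White charger fixed to the table, 92 (x) x 160 (y) x 20 mm high; origin at the centre of its underside. On top a cradle, floor at z = 20 mm, inside 56 (x) x 126 mm (y), bounded by grey guides 10 mm high at the two ends and four corners; the long sides are open for 90 mm at the middle, where fingers fit. The pack lies with its length along y, either way round.
- cradle (a point): Centre of the cradle floor, 20 mm above the table (axes of the charger); the pack's centre comes to lie 18 mm above it.
- cup: Loose cardboard coffee cup, 80 mm across, 95 mm high; origin at its underside. Bystander: leave it alone.
- mouse: Loose black computer mouse, 105 x 60 x 33 mm; origin at its underside. Bystander: leave it alone.
- driver: Loose screwdriver with green handle, 190 mm long, lying; origin at its underside. Bystander: leave it alone.
- cell: Loose small battery block standing upright, 18 x 27 x 46 mm; origin at its underside. Bystander: leave it alone.
- meter: Loose grey hand multimeter, 170 x 85 x 46 mm, lying; origin at its underside. Bystander: leave it alone.
- spool: Loose grey wire spool, 64 mm across, 50 mm high; origin at its underside. Bystander: leave it alone.
Not all that is in view belongs to the job. Of the things that look like the charger, the smaller one is meant.

How it is judged:
By the outcome, as a careful person would: the job done as asked, in the order asked, and still so for the second after the job is handed in, with the robot touching nothing.
It also fails if it takes over 72 s, if anything falls off the work surface, if the arm or the gripper's body presses on something with over 40 N, if the wrist force passes 120 N, or if a joint passes its speed limit or range.

ROBOT

A 6-joint arm with a two-finger parallel gripper is mounted at the origin on the work surface. World frame = base frame: x ahead of the robot, y to its left, z up, the work surface at z = 0. Lengths are in m, angles in rad, forces in N, time in s.
With the tool pointing down it reaches from about 0.35 to 0.775 m from the base axis. Payload 5.5 kg.
Tool frame: the origin (TCP) lies on the mounting face of the last link; the fingertips stand 173 mm ahead of it and the grasp point (between the pads) lies 155 mm ahead of it; z points along the fingers, y is the direction in which the jaws open and shut (so a half turn about z gives the same grasp; the last joint's range is limited). The gripper opens to 85 mm and grips with 20 to 120 N. Pads are 22 mm wide; open, the fingers measure 114 mm over their backs; the gripper's body (76 mm by 85 mm) begins 54 mm behind the grasp point. The pads swing forward as they close: fully open they stand 13 mm farther back than shut.
Start: joints at [-1.334, 0.313, 0.046, 1.304, 0, 1.431], TCP at [0.212, -0.535, 0.405] pointing down, gripper open.
Joint ranges: [-2.76, 2.76], [-0.86, 1.69], [-1.03, 1.26], [-2.2, 2.34], [-1.47, 1.5], [-3.14, 3.14]. Speed limits (rad/s): [2.57, 2.57, 3.14, 3.14, 3.14, 3.14].

INTERFACE

Orientations are given as a unit quaternion [w, x, y, z].
In Python, from workcell import get_state, eyes, env gives the robot as it stands. The module is installed in compiled form; this text tells all that it offers.
- The arm moves only by the tool carry_out, never from a script. Its argument "motion" is a list of rows, each an object of numbers: "jaw": the opening, from -1 (shut) to 1 (fully open); "tx", "ty", "tz": the shift along the tool's x, y, z in cm; "wx", "wy", "wz": the turn, a rotation vector about the tool's x, y, z in degrees. In form: [{"jaw": .., "tx": .., "ty": .., "tz": .., "wx": .., "wy": .., "wz": ..}, ...]. A call has 1 to 20 rows; each row shifts and turns the commanded pose from where the row before left it, along the tool's axes as they then stand; what a row does not reach is not made up. A row lasts 1/8 s, in which the tool goes at most 62.5 mm and 10.7 degrees, less where a joint would pass 70% of its speed; a pose out of reach is approached as far as the arm can. A call with a gripper value outside its range is refused whole. The fingers move at their own pace and stop on an object; "force" is the grip in N (left out, the last holds). Time passes only in rows, so rows that do not move let the fingers close. It gives the time, the measured TCP pose, the force and the opening at its end, in the units of the state.
- get_state(): the state, without advancing time (a new reading comes with each control period).
- eyes.read_camera(name): name is "scene" or "top"; returns the picture (420x560x3 uint8, blue, green, red); there is no depth.
- eyes.calibration(name): a dict with "K" (3x3 intrinsics, pixels), "camera_from_world" (4x4, takes a point from world to camera coordinates). Camera axes: x right, y up, looking along -z (the intrinsics and any distortion apply to the point x, -y, -z); pixel columns grow to the right and rows downward; lengths in m; the calibration is good to about 2 mm. A picture is of the moment at which its call begins. calibration takes no time and is no camera call.
- env.hand_in(): hands the job in, once; it reports no verdict.
The state is a dict: "clock": time; "joint_pos": joint angles; "qvel": joint speeds; "tau": joint torques, N m; "tcp_pos": TCP position; "orientation": TCP orientation; "wrist_force": force on the tool from outside, world axes, zero at the start; "ft_torque": the same for the moment, N m; "finger_gap": finger opening in m.
Only numpy, scipy, OpenCV 4.12 (cv2) and the standard library are available. Lean on these libraries where they do the work, as an engineer would, in place of code of your own. Each camera call takes 0.05 s, during which the arm holds its last target.

## Working session

There is one attempt and no reset: what is moved stays moved. The work goes in short steps, Python scripts to look and compute and a tool call to move; the robot and the scene stay as the last step left them, time stands still between calls to the robot, and variables do not carry over. Pictures are saved under pics/ and viewed, and the job is handed in when it is done.

Besides the shell and the picture viewer there is one more tool, called after "Call:" as name([rows], argument=value, ...), one row to a line, values as JSON. carry_out: Moves the arm, as the interface text tells. Its arguments: {"type":"object","properties":{"motion":{"type":"array"},"force":{"type":"number"}},"required":["motion"]}

```bash
mkdir -p pics; ls; python3 - <<'E'
from workcell import get_state, eyes, env
import cv2
for n in ("scene","top"):
    im=eyes.read_camera(n); cv2.imwrite(f"pics/{n}0.png",im)
    c=eyes.calibration(n); print(n,{k:(v.tolist() if hasattr(v,'tolist') else v) for k,v in c.items()})
print(get_state())
E
```

```text
pics
scene {'K': [[415.83450944728145, 0.0, 273.2416607027526], [0.0, 415.83450944728145, 210.47096275584093], [0.0, 0.0, 1.0]], 'camera_from_world': [[0.567937368964755, 0.8230081555400834, -0.010233320472911221, -0.3098845695463877], [-0.43110998773648235, 0.30804339894436744, 0.8480881103049679, 0.12630686829652416], [0.7011357382185293, -0.4772492433533142, 0.5297563933653346, -1.7288990735230576], [0.0, 0.0, 0.0, 1.0]]}
top {'K': [[485.7186401036598, 0.0, 278.6053903197433], [0.0, 485.7186401036598, 215.996884242624], [0.0, 0.0, 1.0]], 'camera_from_world': [[-0.01259726194334711, -0.9998636436927516, 0.010677219347055678, 6.085942178649705e-06], [0.9924304456986789, -0.011197647068731076, 0.12229645600116867, -0.5172397714688698], [-0.12216022037411498, 0.012136998046410746, 0.9924361812411763, -1.6018758716961095], [0.0, 0.0, 0.0, 1.0]]}
{'clock': 0.1, 'joint_pos': array([-1.33360596e+00,  3.13917888e-01,  4.51208128e-02,  1.30355696e+00,
       -1.12544911e-06,  1.43120927e+00]), 'qvel': array([-0.00048027, -0.00264531,  0.00238757, -0.00142313,  0.00107331,
       -0.00059666]), 'tau': array([ 2.07102137e-03, -4.81724918e+01,  2.99244815e+01,  1.27472437e-02,
       -1.97450954e-04,  6.68765139e-06]), 'tcp_pos': array([ 0.21151843, -0.53451548,  0.40391356]), 'orientation': array([-7.77898835e-04,  9.82306969e-01,  1.87276300e-01, -3.85563125e-05]), 'wrist_force': array([ 0.13735553, -0.22092397, -0.30851506]), 'ft_torque': array([ 0.00615246, -0.01838254, -0.01421649]), 'finger_gap': 0.0854523420244936}
```

View pics/scene0.png

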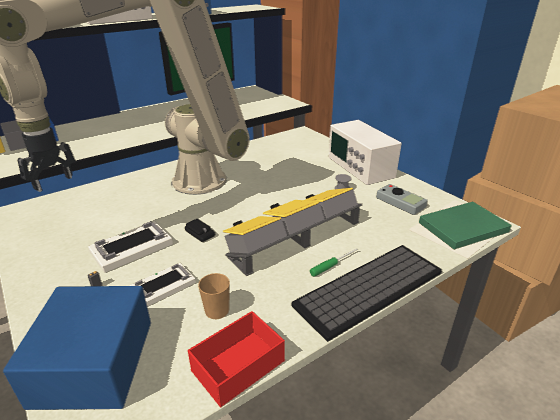

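View pics/top0.png

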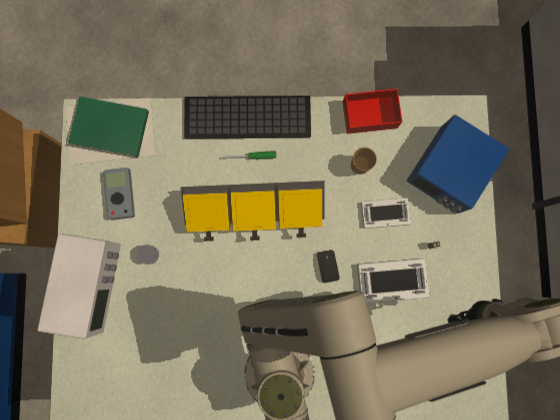

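```bash
cat > h.py <<'E'
import numpy as np, cv2
from scipy.spatial.transform import Rotation as R
from workcell import get_state, eyes, env
C={n:eyes.calibration(n) for n in("scene","top")}
def proj(n,P):
    P=np.atleast_2d(P); T=np.array(C[n]["camera_from_world"]); K=np.array(C[n]["K"])
    c=P@T[:3,:3].T+T[:3,3]; c=c*[1,-1,-1]; p=c@K.T; return p[:,:2]/p[:,2:]
def ray(n,uv):
    T=np.array(C[n]["camera_from_world"]); K=np.array(C[n]["K"])
    d=np.linalg.inv(K)@[uv[0],uv[1],1]; d=d*[1,-1,-1]; Rm=T[:3,:3]
    o=-Rm.T@T[:3,3]; d=Rm.T@d; return o,d/np.linalg.norm(d)
def onz(n,uv,z):
    o,d=ray(n,uv); return o+d*(z-o[2])/d[2]
def tri(uvs,uvt):
    o1,d1=ray("scene",uvs);o2,d2=ray("top",uvt)
    A=np.stack([d1,-d2],1); s=np.linalg.lstsq(A,o2-o1,rcond=None)[0]
    a=o1+d1*s[0];b=o2+d2*s[1]; return (a+b)/2,np.linalg.norm(a-b)
def crop(im,x0,y0,w,h,s,f):
    cv2.imwrite(f,cv2.resize(im[y0:y0+h,x0:x0+w],None,fx=s,fy=s,interpolation=cv2.INTER_CUBIC))
def toolR():
    q=get_state()["orientation"]; return R.from_quat([q[1],q[2],q[3],q[0]]).as_matrix()
E
python3 - <<'E'
from h import *
t=cv2.imread("pics/top0.png"); s=cv2.imread("pics/scene0.png")
crop(t,175,170,160,80,5,"pics/t_rack.png")
crop(t,340,180,110,120,5,"pics/t_ch.png")
crop(s,215,175,160,110,5,"pics/s_rack.png")
crop(s,80,210,160,110,5,"pics/s_ch.png")
E
```

```text
(no output)
```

View pics/t_rack.png

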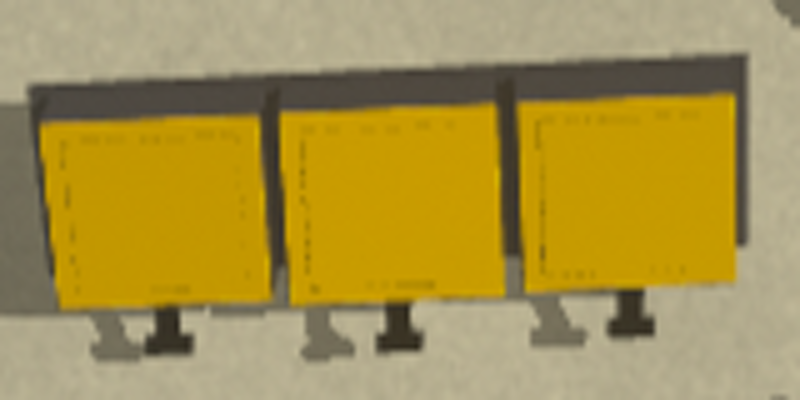

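View pics/t_ch.png

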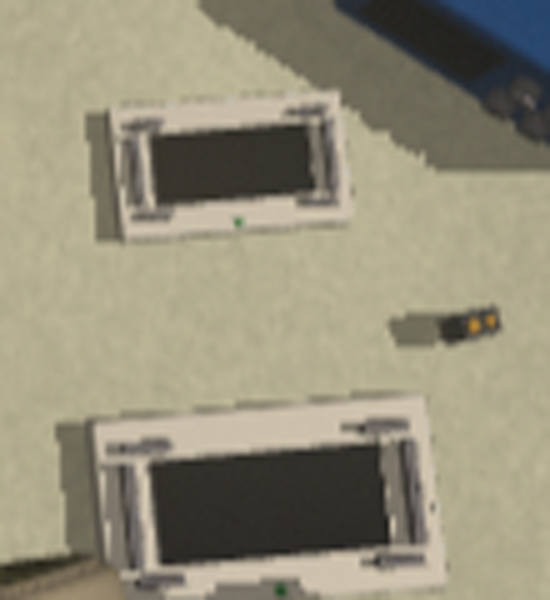

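View pics/s_rack.png

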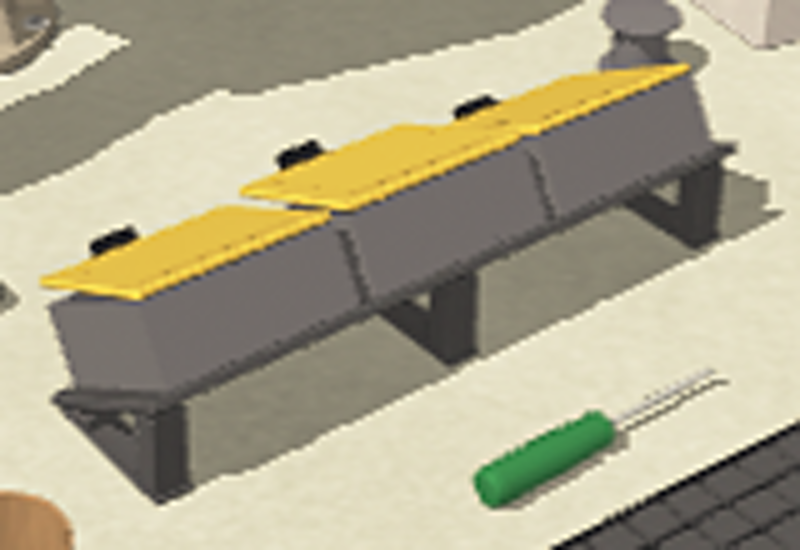

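View pics/s_ch.png

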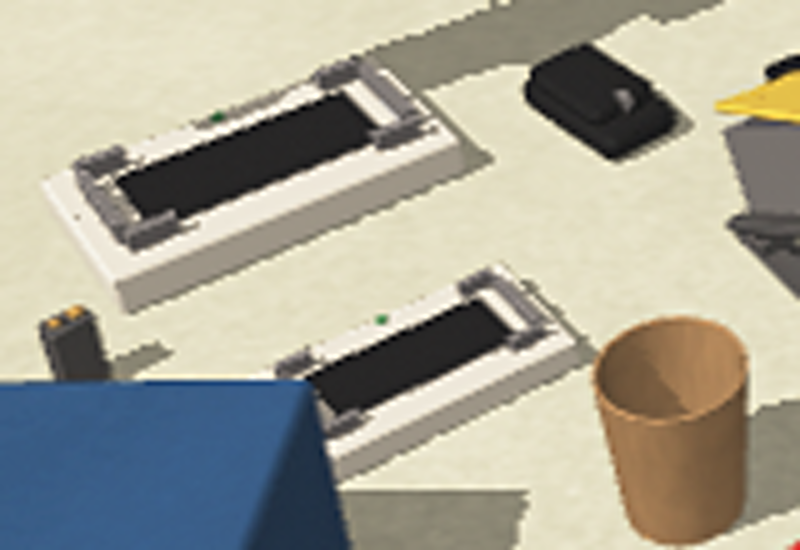

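```bash
python3 - <<'E'
from h import *
tc=lambda x,y:((x+.5)/5-.5+175,(y+.5)/5-.5+170)
sc=lambda x,y:((x+.5)/5-.5+215,(y+.5)/5-.5+175)
prs={'R-':((735,93),(143,296)),'R+':((518,100),(330,215)),'M-':((495,103),(345,208)),'M+':((280,112),(525,135)),'L-':((260,115),(535,132)),'L+':((40,123),(690,67)),
'tabR':((630,326),(114,240)),'tabM':((399,341),(299,153)),'tabL':((168,344),(477,106)),
'fR-':((737,283),(42,281)),'fM-':((505,297),(243,190))}
for k,(a,b) in prs.items():
    p,e=tri(sc(*b),tc(*a)); print(k,p.round(4),round(e*1000,1))
t=lambda x,y:((x+.5)/5-.5+340,(y+.5)/5-.5+180)
P=[onz("top",t(*q),0.02) for q in ((107,107),(338,90),(352,222),(125,242))]
for p in P: print(p.round(4))
print(np.mean(P,0), [np.linalg.norm(P[i]-P[(i+1)%4]) for i in range(4)])
Q=[onz("top",t(*q),0.022) for q in ((150,132),(308,122),(315,190),(158,203))]
print(np.mean(Q,0))
s_=lambda x,y:((x+.5)/5-.5+80,(y+.5)/5-.5+210)
for q in ((498,262),(585,343)): print(onz("scene",s_(*q),0.02))
E
```

```text
R- [ 0.5951 -0.1403  0.1264] 7.1
R+ [ 0.5907 -0.0039  0.1275] 2.0
M- [0.5886 0.0099 0.1263] 0.0
M+ [0.5859 0.1492 0.1274] 6.1
L- [0.5838 0.1611 0.1247] 3.5
L+ [0.5799 0.3006 0.1255] 3.0
tabR [ 0.451  -0.0762  0.0617] 2.5
tabM [0.4424 0.0753 0.0696] 2.6
tabL [0.444  0.2287 0.0556] 4.8
fR- [ 0.4782 -0.1448  0.0725] 5.6
fM- [0.4709 0.008  0.0789] 7.7
[ 0.567  -0.2877  0.02  ]
[ 0.577 -0.446  0.02 ]
[ 0.4863 -0.4515  0.02  ]
[ 0.4744 -0.2968  0.02  ]
[ 0.52616166 -0.37049681  0.02      ] [np.float64(0.15869298873086554), np.float64(0.09084085987269382), np.float64(0.15514732938061826), np.float64(0.0929595991950691)]
[ 0.52816953 -0.37162012  0.022     ]
[ 0.47866126 -0.29482031  0.02      ]
[ 0.57494637 -0.28414155  0.02      ]
```

```bash
cat > fit.py <<'E'
from h import *
from scipy.optimize import least_squares
tc=lambda x,y:((x+.5)/5-.5+175,(y+.5)/5-.5+170)
sc=lambda x,y:((x+.5)/5-.5+215,(y+.5)/5-.5+175)
c30,s30=np.cos(np.pi/6),np.sin(np.pi/6)
def pts(p,k,th,s,y,o):  # s along lid from hinge, o normal offset
    a=np.radians(210)-th; d=np.array([np.cos(a),np.sin(a)]); n=np.array([d[1],-d[0]])
    n=np.array([np.cos(a-np.pi/2),np.sin(a-np.pi/2)])
    xz=d*s+n*o; X=p[0]+0; yy=k*.152+y
    c,sn=np.cos(p[2]),np.sin(p[2])
    return np.array([p[0]+c*xz[0]-sn*yy,p[1]+sn*xz[0]+c*yy,p[3]+xz[1]])
obs=[] # k,s,y,cam,uv,kind
B=dict(R=-1,M=0,L=1)
for k,sg,a,b in (('R',-1,(735,93),(143,296)),('R',1,(518,100),(330,215)),('M',-1,(495,103),(345,208)),('M',1,(280,112),(525,135)),('L',-1,(260,115),(535,132)),('L',1,(40,123),(690,67))):
    obs+=[(B[k],0,sg*.07,'top',tc(*a),'l'),(B[k],0,sg*.07,'scene',sc(*b),'l')]
for k,sg,a,b in (('R',-1,(737,283),(42,281)),('R',1,(526,290),None),('M',-1,(505,297),(243,190)),('M',1,(290,303),None),('L',-1,(271,300),None),('L',1,(61,307),None)):
    obs.append((B[k],.128,sg*.07,'top',tc(*a),'l'))
    if b: obs.append((B[k],.128,sg*.07,'scene',sc(*b),'l'))
for k,a,b in (('R',(630,326),(112,242)),('M',(399,341),(299,154)),('L',(168,344),(476,107))):
    obs+=[(B[k],.156,0,'top',tc(*a),'t'),(B[k],.156,0,'scene',sc(*b),'t')]
def res(p,full=False):
    r=[]
    for k,s,y,cam,uv,kd in obs:
        P=pts(p,k,p[5+k],s,y,.006 if kd=='l' else .003)
        r.append(proj(cam,P)[0]-uv)
    return np.array(r) if full else np.ravel(r)
s=least_squares(res,[.587,.08,.035,.126,.05,.05,.05],loss='soft_l1')
p=s.x
if __name__=="__main__":
    print(p.round(4)); 
    for o,r in zip(obs,res(p,True)): print(o[0],o[1],o[2],o[3],r.round(1))
    for k in(1,0,-1): print(k,'tab',pts(p,k,p[5+k],.156,0,.003).round(4),'end',pts(p,k,2.1,.156,0,.003).round(4))
E
python3 fit.py
```

```text
[0.5898 0.0794 0.0316 0.1209 0.1001 0.1591 0.0654]
-1 0 -0.07 top [-0.3 -0.3]
-1 0 -0.07 scene [-2.1  0.2]
-1 0 0.07 top [-0.7  0.2]
-1 0 0.07 scene [-0.1  0.1]
0 0 -0.07 top [ 0.2 -0.4]
0 0 -0.07 scene [0.1 0.2]
0 0 0.07 top [-0.8 -0.4]
0 0 0.07 scene [-1.   0.3]
1 0 -0.07 top [-0.5 -0.6]
1 0 -0.07 scene [-0.3 -0.3]
1 0 0.07 top [-0.6 -0.4]
1 0 0.07 scene [-0.3 -0.1]
-1 0.128 -0.07 top [-0.3 -0.3]
-1 0.128 -0.07 scene [-1.4 -0.2]
-1 0.128 0.07 top [-0.8  0.2]
0 0.128 -0.07 top [-0.3 -0.5]
0 0.128 -0.07 scene [-1.9 -0.2]
0 0.128 0.07 top [-0.3  0.2]
1 0.128 -0.07 top [ 0.  -0.1]
1 0.128 0.07 top [-0.9  0.4]
-1 0.156 0 top [-0.1 -0.2]
-1 0.156 0 scene [-0.2  0.3]
0 0.156 0 top [-0.1 -0.4]
0 0.156 0 scene [-0.4  0.4]
1 0.156 0 top [ 0.  -0.3]
1 0.156 0 scene [-0.9  0.3]
1 tab [0.4438 0.2268 0.0546] end [0.5888 0.2314 0.2769]
0 tab [0.443  0.0747 0.0681] end [0.5936 0.0795 0.2769]
-1 tab [ 0.4512 -0.0771  0.0595] end [ 0.5984 -0.0724  0.2769]
```

```bash
cat >> h.py <<'E'
def goalR(yaw,tilt=0,jaw='y'):
    """tool z = down tilted forward by tilt (rad) about y axis of yawed frame; tool y along yawed y (jaw 'y') or x"""
    Rz=R.from_euler('z',yaw); 
    z=np.array([np.sin(tilt),0,-np.cos(tilt)])
    if jaw=='y': y=np.array([0,1,0.]) 
    else: y=np.array([np.cos(tilt),0,np.sin(tilt)])
    x=np.cross(y,z); return Rz.as_matrix()@np.stack([x,y,z],1)
def delta(Rg,grasp,L=.155,flip=False):
    """report shift to bring grasp point to 'grasp', expressed in current tool axes (cm) and rotvec (deg)"""
    s=get_state(); Rc=toolR()
    if flip: Rg=Rg@np.diag([-1,-1,1.])
    tcp=np.array(grasp)-L*Rg[:,2]
    print('t',round(s['clock'],2),'q',s['joint_pos'].round(3),'gp now',(s['tcp_pos']+L*Rc[:,2]).round(4),'tcp',s['tcp_pos'].round(4),'gap',round(s['finger_gap'],4),'F',s['wrist_force'].round(1))
    print('goal tcp',tcp.round(4),'shift cm in current tool',(100*Rc.T@(tcp-s['tcp_pos'])).round(2),'rot deg',np.degrees(R.from_matrix(Rc.T@Rg).as_rotvec()).round(2),'shift in goal axes',(100*Rg.T@(tcp-s['tcp_pos'])).round(2))
E
python3 - <<'E'
from h import *
print(toolR().round(3))
delta(goalR(.0316),[.4512,-.0771,.0595+.1])
delta(goalR(.0316),[.4512,-.0771,.0595+.1],flip=True)
E
```

```text
[[ 0.93   0.368 -0.   ]
 [ 0.368 -0.93   0.002]
 [ 0.    -0.002 -1.   ]]
t 0.1 q [-1.334  0.314  0.045  1.304 -0.     1.431] gp now [ 0.2115 -0.5343  0.2489] tcp [ 0.2115 -0.5345  0.4039] gap 0.0855 F [ 0.1 -0.2 -0.3]
goal tcp [ 0.4512 -0.0771  0.3145] shift cm in current tool [ 39.11 -33.7    9.  ] rot deg [-0.0000e+00 -1.3000e-01 -1.6022e+02] shift in goal axes [-25.4   44.96   8.94]
t 0.1 q [-1.334  0.314  0.045  1.304 -0.     1.431] gp now [ 0.2115 -0.5343  0.2489] tcp [ 0.2115 -0.5345  0.4039] gap 0.0855 F [ 0.1 -0.2 -0.3]
goal tcp [ 0.4512 -0.0771  0.3145] shift cm in current tool [ 39.11 -33.7    9.  ] rot deg [-0.09  0.   19.78] shift in goal axes [ 25.4  -44.96   8.94]
```

```bash
cat >> h.py <<'E'
def rows(Rg,grasp,n,L=.155,pre=True):
    s=get_state(); Rc=toolR(); tcp=np.array(grasp)-L*Rg[:,2]; d=(tcp-s['tcp_pos'])/n
    rv=R.from_matrix(Rc.T@Rg).as_rotvec()/n; st=R.from_rotvec(rv).as_matrix(); Rk=Rc
    print('per-row rot',np.degrees(rv).round(2),'len mm',1000*np.linalg.norm(d).round(4))
    for i in range(n):
        print((100*Rk.T@d).round(1)); Rk=Rk@st
E
python3 - <<'E'
from h import *
rows(goalR(.0316),[.4512,-.0771,.0595+.1],16)
E
```

```text
per-row rot [-0.000e+00 -1.000e-02 -1.001e+01] len mm 32.800000000000004
[ 2.4 -2.1  0.6]
[ 2.8 -1.6  0.6]
[ 3.  -1.1  0.6]
[ 3.2 -0.6  0.6]
[ 3.2 -0.   0.6]
[3.2 0.5 0.6]
[3.  1.1 0.6]
[2.8 1.6 0.6]
[2.5 2.  0.6]
[2.1 2.4 0.6]
[1.6 2.8 0.6]
[1.1 3.  0.6]
[0.6 3.2 0.6]
[0.  3.2 0.6]
[-0.5  3.2  0.6]
[-1.1  3.   0.6]
```

Call:
carry_out([
  {"jaw": 0.4,"tx": 2.4,"ty": -2.1,"tz": 0.6,"wz": -10},
  {"jaw": 0.4,"tx": 2.8,"ty": -1.6,"tz": 0.6,"wz": -10},
  {"jaw": 0.4,"tx": 3.0,"ty": -1.1,"tz": 0.6,"wz": -10},
  {"jaw": 0.4,"tx": 3.2,"ty": -0.6,"tz": 0.6,"wz": -10},
  {"jaw": 0.4,"tx": 3.2,"ty": 0,"tz": 0.6,"wz": -10},
  {"jaw": 0.4,"tx": 3.2,"ty": 0.5,"tz": 0.6,"wz": -10},
  {"jaw": 0.4,"tx": 3.0,"ty": 1.1,"tz": 0.6,"wz": -10},
  {"jaw": 0.4,"tx": 2.8,"ty": 1.6,"tz": 0.6,"wz": -10},
  {"jaw": 0.4,"tx": 2.5,"ty": 2.0,"tz": 0.6,"wz": -10},
  {"jaw": 0.4,"tx": 2.1,"ty": 2.4,"tz": 0.6,"wz": -10},
  {"jaw": 0.4,"tx": 1.6,"ty": 2.8,"tz": 0.6,"wz": -10},
  {"jaw": 0.4,"tx": 1.1,"ty": 3.0,"tz": 0.6,"wz": -10},
  {"jaw": 0.4,"tx": 0.6,"ty": 3.2,"tz": 0.6,"wz": -10},
  {"jaw": 0.4,"tx": 0,"ty": 3.2,"tz": 0.6,"wz": -10},
  {"jaw": 0.4,"tx": -0.5,"ty": 3.2,"tz": 0.6,"wz": -10},
  {"jaw": 0.4,"tx": -1.1,"ty": 3.0,"tz": 0.6,"wz": -10},
])

```text
invalid input at $.motion[0]: expected keys jaw, tx, ty, tz, wx, wy, wz
```

```bash
python3 - <<'E'
from h import *
delta(goalR(.0316),[.4512,-.0771,.0595])
E
```

```text
t 0.1 q [-1.334  0.314  0.045  1.304 -0.     1.431] gp now [ 0.2115 -0.5343  0.2489] tcp [ 0.2115 -0.5345  0.4039] gap 0.0855 F [ 0.1 -0.2 -0.3]
goal tcp [ 0.4512 -0.0771  0.2145] shift cm in current tool [ 39.11 -33.69  19.  ] rot deg [-0.0000e+00 -1.3000e-01 -1.6022e+02] shift in goal axes [-25.4   44.96  18.94]
```

All keys are needed in each row.

Call:
carry_out([
  {"jaw": 0.4,"tx": 2.4,"ty": -2.1,"tz": 0.6,"wx": 0,"wy": 0,"wz": -10},
  {"jaw": 0.4,"tx": 2.8,"ty": -1.6,"tz": 0.6,"wx": 0,"wy": 0,"wz": -10},
  {"jaw": 0.4,"tx": 3.0,"ty": -1.1,"tz": 0.6,"wx": 0,"wy": 0,"wz": -10},
  {"jaw": 0.4,"tx": 3.2,"ty": -0.6,"tz": 0.6,"wx": 0,"wy": 0,"wz": -10},
  {"jaw": 0.4,"tx": 3.2,"ty": 0,"tz": 0.6,"wx": 0,"wy": 0,"wz": -10},
  {"jaw": 0.4,"tx": 3.2,"ty": 0.5,"tz": 0.6,"wx": 0,"wy": 0,"wz": -10},
  {"jaw": 0.4,"tx": 3.0,"ty": 1.1,"tz": 0.6,"wx": 0,"wy": 0,"wz": -10},
  {"jaw": 0.4,"tx": 2.8,"ty": 1.6,"tz": 0.6,"wx": 0,"wy": 0,"wz": -10},
  {"jaw": 0.4,"tx": 2.5,"ty": 2.0,"tz": 0.6,"wx": 0,"wy": 0,"wz": -10},
  {"jaw": 0.4,"tx": 2.1,"ty": 2.4,"tz": 0.6,"wx": 0,"wy": 0,"wz": -10},
  {"jaw": 0.4,"tx": 1.6,"ty": 2.8,"tz": 0.6,"wx": 0,"wy": 0,"wz": -10},
  {"jaw": 0.4,"tx": 1.1,"ty": 3.0,"tz": 0.6,"wx": 0,"wy": 0,"wz": -10},
  {"jaw": 0.4,"tx": 0.6,"ty": 3.2,"tz": 0.6,"wx": 0,"wy": 0,"wz": -10},
  {"jaw": 0.4,"tx": 0,"ty": 3.2,"tz": 0.6,"wx": 0,"wy": 0,"wz": -10},
  {"jaw": 0.4,"tx": -0.5,"ty": 3.2,"tz": 0.6,"wx": 0,"wy": 0,"wz": -10},
  {"jaw": 0.4,"tx": -1.1,"ty": 3.0,"tz": 0.6,"wx": 0,"wy": 0,"wz": -10},
])

```text
clock: 2.1
tcp_pos: [0.453, -0.0795, 0.3082]
orientation: [-0.0, -0.017, 1.0, 0.0]
wrist_force: [0.5, -0.1, -0.0]
finger_gap: 0.06
```

```bash
python3 - <<'E'
from h import *
delta(goalR(.0316),[.4512,-.0771,.0595])
E
```

```text
t 2.1 q [-0.348  0.148 -0.412  1.011 -0.    -0.382] gp now [ 0.4529 -0.0795  0.1532] tcp [ 0.453  -0.0795  0.3082] gap 0.06 F [ 0.5 -0.1 -0. ]
goal tcp [ 0.4512 -0.0771  0.2145] shift cm in current tool [0.17 0.24 9.37] rot deg [ 0.   -0.03  0.11] shift in goal axes [0.17 0.24 9.37]
```

Call:
carry_out([
  {"jaw": 0.4,"tx": 0.2,"ty": 0.2,"tz": 4.0,"wx": 0,"wy": 0,"wz": 0},
  {"jaw": 0.4,"tx": 0,"ty": 0,"tz": 3.4,"wx": 0,"wy": 0,"wz": 0},
  {"jaw": 0.4,"tx": 0,"ty": 0,"tz": 2.0,"wx": 0,"wy": 0,"wz": 0},
  {"jaw": 0.4,"tx": 0,"ty": 0,"tz": 0,"wx": 0,"wy": 0,"wz": 0},
])

```text
clock: 2.6
tcp_pos: [0.4496, -0.0782, 0.2131]
orientation: [-0.002, -0.014, 1.0, 0.001]
wrist_force: [0.3, -0.4, -0.3]
finger_gap: 0.0601
```

```bash
python3 - <<'E'
from h import *
delta(goalR(.0316),[.4512,-.0771,.0595])
s=eyes.read_camera("scene");t=eyes.read_camera("top")
crop(s,200,140,150,110,5,"pics/s1.png");crop(t,230,180,140,90,5,"pics/t1.png")
E
```

```text
t 2.6 q [-0.348  0.245 -0.557  0.773 -0.    -0.376] gp now [ 0.449  -0.078   0.0581] tcp [ 0.4496 -0.0782  0.2131] gap 0.0601 F [ 0.3 -0.4 -0.3]
goal tcp [ 0.4512 -0.0771  0.2145] shift cm in current tool [-0.16  0.1  -0.14] rot deg [ 0.09 -0.23 -0.22] shift in goal axes [-0.16  0.1  -0.14]
```

View pics/s1.png

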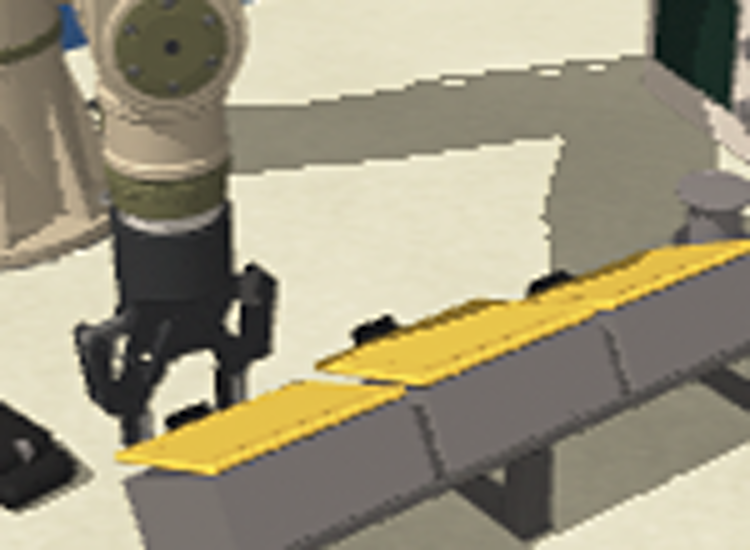

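View pics/t1.png

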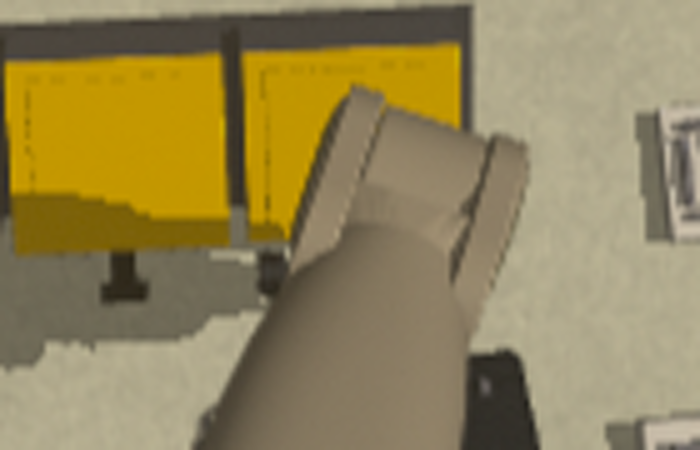

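Call:
carry_out([
  {"jaw": 0.4,"tx": -0.15,"ty": 0.1,"tz": -0.1,"wx": 0,"wy": 0,"wz": 0},
  {"jaw": -0.5,"tx": 0,"ty": 0,"tz": 0,"wx": 0,"wy": 0,"wz": 0},
  {"jaw": -0.5,"tx": 0,"ty": 0,"tz": 0,"wx": 0,"wy": 0,"wz": 0},
  {"jaw": -0.5,"tx": 0,"ty": 0,"tz": 0,"wx": 0,"wy": 0,"wz": 0},
  {"jaw": -0.5,"tx": 0,"ty": 0,"tz": 0,"wx": 0,"wy": 0,"wz": 0},
], force=35)

```text
clock: 3.32
tcp_pos: [0.4527, -0.0768, 0.2162]
orientation: [0.001, -0.014, 1.0, 0.001]
wrist_force: [1.9, 6.2, 1.3]
finger_gap: 0.0296
```

```bash
cat >> h.py <<'E'
def arc(hx,hz,g0,n,dth=2.1,Rg=None):
    """rows for rotating grasp g0=(x,z in rack plane rel hinge) by n steps; prints world dx,dz -> tool -x, -z"""
E
python3 - <<'E'
from h import *
from fit import p,pts
delta(goalR(.0316),[.4512,-.0771,.0595])
th0=p[4]; ths=np.linspace(th0,2.12,19)
P=np.array([pts(p,-1,t,.156,0,.003) for t in ths]); d=np.diff(P,axis=0)
Rg=toolR(); print((100*d@Rg).round(2))
E
```

```text
t 3.33 q [-0.344  0.243 -0.55   0.776  0.003 -0.373] gp now [ 0.453  -0.0764  0.0612] tcp [ 0.4527 -0.0768  0.2162] gap 0.0296 F [1.9 6.2 1.3]
goal tcp [ 0.4512 -0.0771  0.2145] shift cm in current tool [ 0.15 -0.02  0.17] rot deg [ 0.16  0.13 -0.18] shift in goal axes [ 0.15 -0.02  0.17]
[[ 0.59  0.   -1.65]
 [ 0.41  0.   -1.7 ]
 [ 0.21  0.   -1.74]
 [ 0.02  0.   -1.75]
 [-0.18  0.01 -1.74]
 [-0.37  0.01 -1.71]
 [-0.56  0.01 -1.66]
 [-0.74  0.01 -1.58]
 [-0.92  0.01 -1.49]
 [-1.08  0.01 -1.38]
 [-1.23  0.01 -1.25]
 [-1.36  0.01 -1.1 ]
 [-1.47  0.01 -0.94]
 [-1.57  0.01 -0.77]
 [-1.65  0.01 -0.59]
 [-1.7   0.01 -0.4 ]
 [-1.74  0.01 -0.21]
 [-1.75  0.01 -0.02]]
```

Call:
carry_out([
  {"jaw": -0.5,"tx": 0.6,"ty": 0,"tz": -1.65,"wx": 0,"wy": 0,"wz": 0},
  {"jaw": -0.5,"tx": 0.4,"ty": 0,"tz": -1.7,"wx": 0,"wy": 0,"wz": 0},
  {"jaw": -0.5,"tx": 0.2,"ty": 0,"tz": -1.75,"wx": 0,"wy": 0,"wz": 0},
  {"jaw": -0.5,"tx": 0,"ty": 0,"tz": -1.75,"wx": 0,"wy": 0,"wz": 0},
  {"jaw": -0.5,"tx": -0.2,"ty": 0,"tz": -1.75,"wx": 0,"wy": 0,"wz": 0},
  {"jaw": -0.5,"tx": -0.35,"ty": 0,"tz": -1.7,"wx": 0,"wy": 0,"wz": 0},
  {"jaw": -0.5,"tx": -0.55,"ty": 0,"tz": -1.65,"wx": 0,"wy": 0,"wz": 0},
  {"jaw": -0.5,"tx": -0.75,"ty": 0,"tz": -1.6,"wx": 0,"wy": 0,"wz": 0},
  {"jaw": -0.5,"tx": -0.9,"ty": 0,"tz": -1.5,"wx": 0,"wy": 0,"wz": 0},
])

```text
clock: 4.45
tcp_pos: [0.4665, -0.0763, 0.3658]
orientation: [-0.002, -0.014, 1.0, 0.001]
wrist_force: [-0.8, 4.1, -3.5]
finger_gap: 0.0293
```

```bash
python3 - <<'E'
from h import *
from fit import p,pts
delta(goalR(.0316),pts(p,-1,p[4]+9*(2.12-p[4])/18,.156,0,.003))
s=eyes.read_camera("scene")
crop(s,200,120,150,110,5,"pics/s2.png")
E
```

```text
t 4.45 q [-3.320e-01  1.350e-01 -2.790e-01  1.161e+00  1.000e-03 -3.610e-01] gp now [ 0.4659 -0.0759  0.2108] tcp [ 0.4665 -0.0763  0.3658] gap 0.0293 F [-0.8  4.1 -3.5]
goal tcp [ 0.4663 -0.0766  0.3647] shift cm in current tool [ 0.02 -0.03  0.11] rot deg [ 0.15 -0.23 -0.2 ] shift in goal axes [ 0.02 -0.03  0.11]
```

View pics/s2.png

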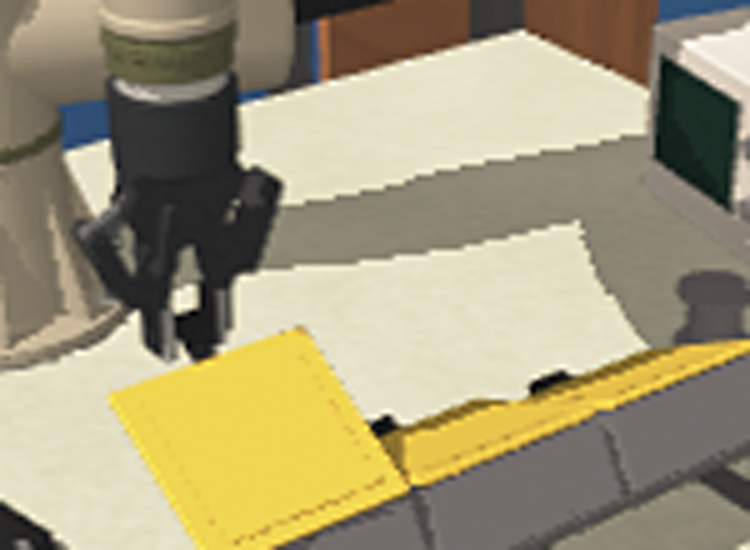

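Call:
carry_out([
  {"jaw": -0.5,"tx": -1.1,"ty": 0,"tz": -1.3,"wx": 0,"wy": 0,"wz": 0},
  {"jaw": -0.5,"tx": -1.25,"ty": 0,"tz": -1.25,"wx": 0,"wy": 0,"wz": 0},
  {"jaw": -0.5,"tx": -1.35,"ty": 0,"tz": -1.1,"wx": 0,"wy": 0,"wz": 0},
  {"jaw": -0.5,"tx": -1.45,"ty": 0,"tz": -0.95,"wx": 0,"wy": 0,"wz": 0},
  {"jaw": -0.5,"tx": -1.55,"ty": 0,"tz": -0.75,"wx": 0,"wy": 0,"wz": 0},
  {"jaw": -0.5,"tx": -1.65,"ty": 0,"tz": -0.6,"wx": 0,"wy": 0,"wz": 0},
  {"jaw": -0.5,"tx": -1.7,"ty": 0,"tz": -0.4,"wx": 0,"wy": 0,"wz": 0},
  {"jaw": -0.5,"tx": -1.75,"ty": 0,"tz": -0.2,"wx": 0,"wy": 0,"wz": 0},
  {"jaw": -0.5,"tx": -1.75,"ty": 0,"tz": 0,"wx": 0,"wy": 0,"wz": 0},
  {"jaw": -0.5,"tx": -0.4,"ty": 0,"tz": 0,"wx": 0,"wy": 0,"wz": 0},
  {"jaw": -0.5,"tx": 0,"ty": 0,"tz": 0,"wx": 0,"wy": 0,"wz": 0},
])

```text
clock: 5.88
tcp_pos: [0.6073, -0.0719, 0.4325]
orientation: [0.001, -0.015, 1.0, 0.001]
wrist_force: [-0.1, 6.7, 3.4]
finger_gap: 0.0288
```

```bash
python3 - <<'E'
from h import *
from fit import p,pts
delta(goalR(.0316),pts(p,-1,2.1,.156,0,.003))
s=eyes.read_camera("scene")
crop(s,200,100,150,110,5,"pics/s3.png")
E
```

```text
t 5.88 q [-0.25   0.382  0.211  1.4    0.003 -0.279] gp now [ 0.6076 -0.0715  0.2775] tcp [ 0.6073 -0.0719  0.4325] gap 0.0288 F [-0.1  6.7  3.4]
goal tcp [ 0.5984 -0.0724  0.4319] shift cm in current tool [ 0.89 -0.03  0.07] rot deg [ 0.16  0.08 -0.14] shift in goal axes [ 0.89 -0.02  0.07]
```

View pics/s3.png

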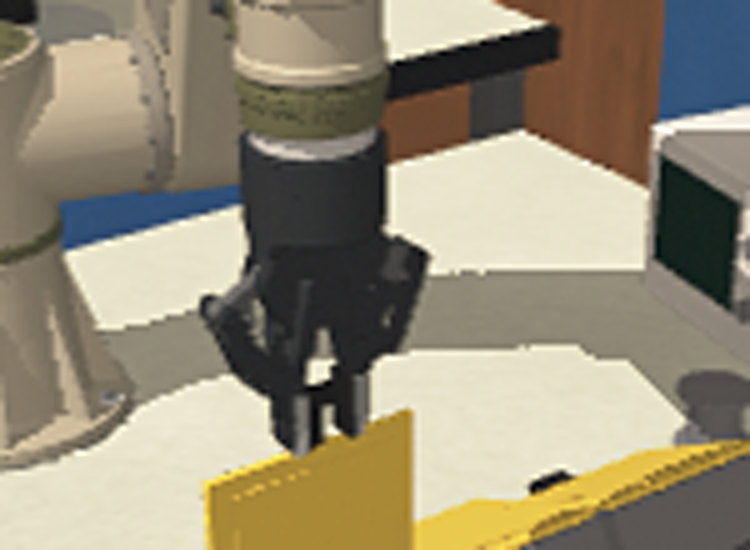

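Call:
carry_out([
  {"jaw": 0.4,"tx": 0.6,"ty": 0,"tz": 0,"wx": 0,"wy": 0,"wz": 0},
  {"jaw": 0.4,"tx": 0,"ty": 0,"tz": 0,"wx": 0,"wy": 0,"wz": 0},
  {"jaw": 0.4,"tx": 0,"ty": 0,"tz": 0,"wx": 0,"wy": 0,"wz": 0},
  {"jaw": 0.4,"tx": 0,"ty": 0,"tz": -3,"wx": 0,"wy": 0,"wz": 0},
  {"jaw": 0.4,"tx": 0,"ty": 0,"tz": -4,"wx": 0,"wy": 0,"wz": 0},
  {"jaw": 0.4,"tx": 3.0,"ty": 2,"tz": 0,"wx": 0,"wy": 0,"wz": 0},
  {"jaw": 0.4,"tx": 4.0,"ty": 4,"tz": 2,"wx": 0,"wy": 0,"wz": 0},
  {"jaw": 0.4,"tx": 4.0,"ty": 4,"tz": 4,"wx": 0,"wy": 0,"wz": 0},
  {"jaw": 0.4,"tx": 3.0,"ty": 3,"tz": 5,"wx": 0,"wy": 0,"wz": 0},
  {"jaw": 0.4,"tx": 1.5,"ty": 1.5,"tz": 5,"wx": 0,"wy": 0,"wz": 0},
  {"jaw": 0.4,"tx": 0,"ty": 0,"tz": 0,"wx": 0,"wy": 0,"wz": 0},
])

```text
clock: 7.3
tcp_pos: [0.444, 0.0628, 0.3443]
orientation: [-0.005, -0.015, 1.0, 0.0]
wrist_force: [-0.1, -0.0, 0.1]
finger_gap: 0.0599
```

```bash
python3 - <<'E'
from h import *
from fit import p,pts
delta(goalR(.0316),pts(p,0,p[5],.156,0,.003))
s=eyes.read_camera("scene");t=eyes.read_camera("top")
cv2.imwrite("pics/t4.png",t)
crop(s,200,100,150,110,5,"pics/s4.png")
E
```

```text
t 7.3 q [-0.039  0.105 -0.369  1.107 -0.    -0.068] gp now [0.4424 0.0628 0.1893] tcp [0.444  0.0628 0.3443] gap 0.0599 F [-0.1 -0.   0.1]
goal tcp [0.443  0.0747 0.2231] shift cm in current tool [-0.06  1.2  12.12] rot deg [ 0.02 -0.58 -0.12] shift in goal axes [ 0.06  1.2  12.12]
```

View pics/s4.png

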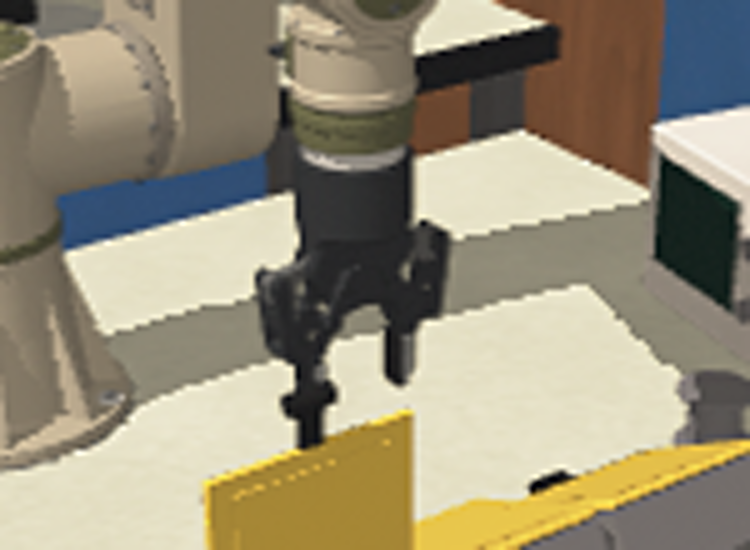

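View pics/t4.png

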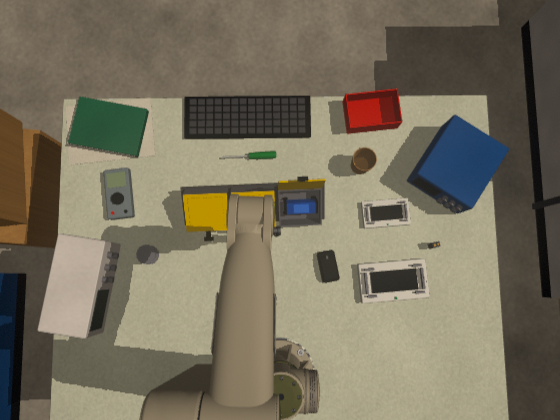

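```bash
python3 - <<'E'
from h import *
from fit import p,pts
t=cv2.imread("pics/t4.png"); crop(t,265,165,70,70,8,"pics/t4c.png")
for th in (1.9,2.0,2.1,2.15): 
    P=pts(p,-1,th,.156,0,.003); print(th,P.round(3),proj("top",P).round(1),((proj("scene",P)-[200,100]+.5)*5-.5).round(0),'corners top',[((proj("top",pts(p,-1,th,.128,y,0))-[265,165]+.5)*8-.5).round(0).tolist() for y in(-.07,.07)])
E
```

```text
1.9 [ 0.567 -0.073  0.275] [[302.6 188.2]] [[276. 388.]] corners top [[[490.0, 188.0]], [[109.0, 204.0]]]
2.0 [ 0.583 -0.073  0.276] [[302.4 182.7]] [[292. 395.]] corners top [[[488.0, 153.0]], [[108.0, 169.0]]]
2.1 [ 0.598 -0.072  0.277] [[302.1 177.4]] [[308. 405.]] corners top [[[486.0, 119.0]], [[106.0, 134.0]]]
2.15 [ 0.606 -0.072  0.276] [[302.  174.8]] [[317. 411.]] corners top [[[485.0, 102.0]], [[105.0, 117.0]]]
```

View pics/t4c.png

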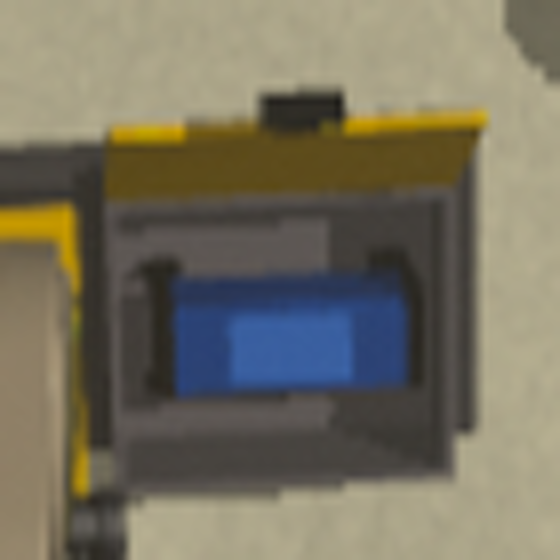

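Call:
carry_out([
  {"jaw": 0.4,"tx": 0,"ty": 1.2,"tz": 4.0,"wx": 0,"wy": 0,"wz": 0},
  {"jaw": 0.4,"tx": 0,"ty": 0,"tz": 5.0,"wx": 0,"wy": 0,"wz": 0},
  {"jaw": 0.4,"tx": 0,"ty": 0,"tz": 3.0,"wx": 0,"wy": 0,"wz": 0},
  {"jaw": 0.4,"tx": 0,"ty": 0,"tz": 0,"wx": 0,"wy": 0,"wz": 0},
  {"jaw": 0.4,"tx": 0,"ty": 0,"tz": 0,"wx": 0,"wy": 0,"wz": 0},
])

```text
clock: 8.02
tcp_pos: [0.45, 0.0735, 0.2304]
orientation: [0.002, -0.013, 1.0, -0.0]
wrist_force: [1.0, 0.3, -0.5]
finger_gap: 0.0601
```

```bash
python3 - <<'E'
from h import *
from fit import p,pts
delta(goalR(.0316),pts(p,0,p[5],.156,0,.003))
s=eyes.read_camera("scene")
crop(s,200,120,150,110,5,"pics/s5.png")
ths=np.linspace(p[5],2.12,18); P=np.array([pts(p,0,t,.156,0,.003) for t in ths]); print((100*np.diff(P,axis=0)@toolR()).round(2)[:,[0,2]].tolist())
E
```

```text
t 8.03 q [-0.014  0.218 -0.541  0.807 -0.    -0.041] gp now [0.4507 0.0734 0.0754] tcp [0.45   0.0735 0.2304] gap 0.0601 F [ 1.   0.3 -0.5]
goal tcp [0.443  0.0747 0.2231] shift cm in current tool [0.7  0.15 0.73] rot deg [-0.02  0.27 -0.27] shift in goal axes [0.69 0.15 0.73]
[[0.5, -1.73], [0.3, -1.77], [0.09, -1.8], [-0.11, -1.8], [-0.32, -1.77], [-0.52, -1.72], [-0.72, -1.65], [-0.9, -1.56], [-1.07, -1.44], [-1.23, -1.31], [-1.38, -1.16], [-1.5, -0.99], [-1.6, -0.81], [-1.69, -0.62], [-1.75, -0.43], [-1.79, -0.22], [-1.8, -0.01]]
```

View pics/s5.png

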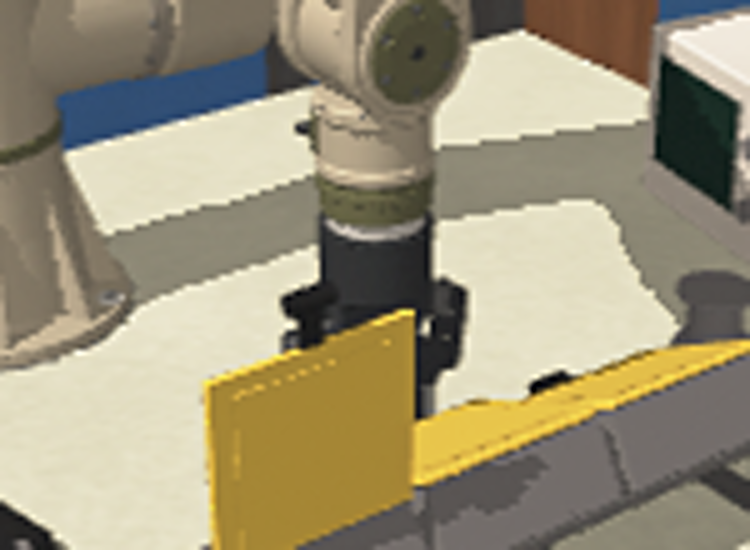

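Call:
carry_out([
  {"jaw": 0.4,"tx": 0.7,"ty": 0.15,"tz": 0.7,"wx": 0,"wy": 0,"wz": 0},
  {"jaw": 0.4,"tx": 0,"ty": 0,"tz": 0,"wx": 0,"wy": 0,"wz": 0},
  {"jaw": -0.5,"tx": 0,"ty": 0,"tz": 0,"wx": 0,"wy": 0,"wz": 0},
  {"jaw": -0.5,"tx": 0,"ty": 0,"tz": 0,"wx": 0,"wy": 0,"wz": 0},
  {"jaw": -0.5,"tx": 0,"ty": 0,"tz": 0,"wx": 0,"wy": 0,"wz": 0},
  {"jaw": -0.5,"tx": 0,"ty": 0,"tz": 0,"wx": 0,"wy": 0,"wz": 0},
])

```text
clock: 8.82
tcp_pos: [0.4405, 0.0754, 0.2211]
orientation: [0.0, -0.014, 1.0, 0.0]
wrist_force: [-0.3, 1.5, 1.5]
finger_gap: 0.0295
```

```bash
python3 - <<'E'
from h import *
from fit import p,pts
delta(goalR(.0316),pts(p,0,p[5],.156,0,.003))
E
```

```text
t 8.82 q [-0.01   0.217 -0.572  0.782  0.    -0.038] gp now [0.4405 0.0755 0.0661] tcp [0.4405 0.0754 0.2211] gap 0.0295 F [-0.3  1.5  1.5]
goal tcp [0.443  0.0747 0.2231] shift cm in current tool [-0.25 -0.08 -0.2 ] rot deg [ 0.02  0.02 -0.21] shift in goal axes [-0.25 -0.08 -0.2 ]
```

Call:
carry_out([
  {"jaw": -0.5,"tx": 0.4,"ty": 0,"tz": -1.75,"wx": 0,"wy": 0,"wz": 0},
  {"jaw": -0.5,"tx": 0.2,"ty": 0,"tz": -1.8,"wx": 0,"wy": 0,"wz": 0},
  {"jaw": -0.5,"tx": 0.05,"ty": 0,"tz": -1.85,"wx": 0,"wy": 0,"wz": 0},
  {"jaw": -0.5,"tx": -0.1,"ty": 0,"tz": -1.85,"wx": 0,"wy": 0,"wz": 0},
  {"jaw": -0.5,"tx": -0.3,"ty": 0,"tz": -1.8,"wx": 0,"wy": 0,"wz": 0},
  {"jaw": -0.5,"tx": -0.5,"ty": 0,"tz": -1.7,"wx": 0,"wy": 0,"wz": 0},
  {"jaw": -0.5,"tx": -0.7,"ty": 0,"tz": -1.65,"wx": 0,"wy": 0,"wz": 0},
  {"jaw": -0.5,"tx": -0.9,"ty": 0,"tz": -1.55,"wx": 0,"wy": 0,"wz": 0},
  {"jaw": -0.5,"tx": -1.05,"ty": 0,"tz": -1.45,"wx": 0,"wy": 0,"wz": 0},
  {"jaw": -0.5,"tx": -1.25,"ty": 0,"tz": -1.3,"wx": 0,"wy": 0,"wz": 0},
  {"jaw": -0.5,"tx": -1.4,"ty": 0,"tz": -1.15,"wx": 0,"wy": 0,"wz": 0},
  {"jaw": -0.5,"tx": -1.5,"ty": 0,"tz": -1.0,"wx": 0,"wy": 0,"wz": 0},
  {"jaw": -0.5,"tx": -1.6,"ty": 0,"tz": -0.8,"wx": 0,"wy": 0,"wz": 0},
  {"jaw": -0.5,"tx": -1.7,"ty": 0,"tz": -0.6,"wx": 0,"wy": 0,"wz": 0},
  {"jaw": -0.5,"tx": -1.75,"ty": 0,"tz": -0.4,"wx": 0,"wy": 0,"wz": 0},
  {"jaw": -0.5,"tx": -1.8,"ty": 0,"tz": -0.2,"wx": 0,"wy": 0,"wz": 0},
  {"jaw": -0.5,"tx": -1.8,"ty": 0,"tz": 0,"wx": 0,"wy": 0,"wz": 0},
  {"jaw": -0.5,"tx": -0.2,"ty": 0,"tz": 0,"wx": 0,"wy": 0,"wz": 0},
  {"jaw": -0.5,"tx": 0,"ty": 0,"tz": 0,"wx": 0,"wy": 0,"wz": 0},
])

```text
clock: 11.2
tcp_pos: [0.5996, 0.0803, 0.4305]
orientation: [0.001, -0.014, 1.0, 0.001]
wrist_force: [0.2, 3.4, 6.0]
finger_gap: 0.0296
```

```bash
python3 - <<'E'
from h import *
from fit import p,pts
delta(goalR(.0316),pts(p,0,2.1,.156,0,.003))
s=eyes.read_camera("scene")
crop(s,200,100,150,110,5,"pics/s6.png")
E
```

```text
t 11.2 q [ 0.000e+00  3.680e-01  1.860e-01  1.387e+00  1.000e-03 -2.800e-02] gp now [0.5999 0.0805 0.2755] tcp [0.5996 0.0803 0.4305] gap 0.0296 F [0.2 3.4 6. ]
goal tcp [0.5936 0.0795 0.4319] shift cm in current tool [ 0.6  -0.06 -0.14] rot deg [ 0.07  0.11 -0.19] shift in goal axes [ 0.6  -0.06 -0.14]
```

View pics/s6.png

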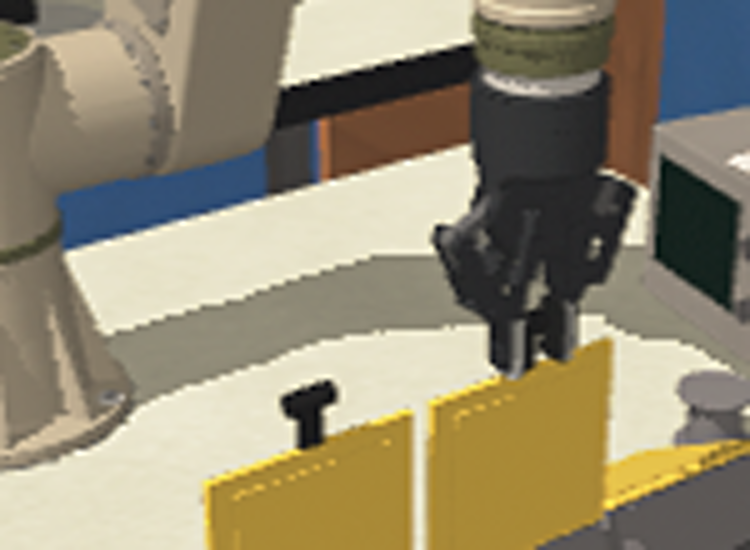

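Call:
carry_out([
  {"jaw": -0.5,"tx": -0.4,"ty": 0,"tz": 0,"wx": 0,"wy": 0,"wz": 0},
  {"jaw": -0.5,"tx": 0,"ty": 0,"tz": 0,"wx": 0,"wy": 0,"wz": 0},
  {"jaw": 0.4,"tx": 0.6,"ty": 0,"tz": 0,"wx": 0,"wy": 0,"wz": 0},
  {"jaw": 0.4,"tx": 0,"ty": 0,"tz": 0,"wx": 0,"wy": 0,"wz": 0},
  {"jaw": 0.4,"tx": 0,"ty": 0,"tz": 0,"wx": 0,"wy": 0,"wz": 0},
  {"jaw": 0.4,"tx": 0,"ty": 0,"tz": -3,"wx": 0,"wy": 0,"wz": 0},
  {"jaw": 0.4,"tx": 0,"ty": 0,"tz": -4,"wx": 0,"wy": 0,"wz": 0},
  {"jaw": 0.4,"tx": 3.0,"ty": 2,"tz": 0,"wx": 0,"wy": 0,"wz": 0},
  {"jaw": 0.4,"tx": 4.0,"ty": 4,"tz": 2,"wx": 0,"wy": 0,"wz": 0},
  {"jaw": 0.4,"tx": 4.0,"ty": 4,"tz": 4,"wx": 0,"wy": 0,"wz": 0},
  {"jaw": 0.4,"tx": 3.0,"ty": 3,"tz": 5,"wx": 0,"wy": 0,"wz": 0},
  {"jaw": 0.4,"tx": 1.3,"ty": 1.6,"tz": 5,"wx": 0,"wy": 0,"wz": 0},
  {"jaw": 0.4,"tx": 0,"ty": 0,"tz": 2,"wx": 0,"wy": 0,"wz": 0},
  {"jaw": 0.4,"tx": 0,"ty": 0,"tz": 0,"wx": 0,"wy": 0,"wz": 0},
  {"jaw": 0.4,"tx": 0,"ty": 0,"tz": 0,"wx": 0,"wy": 0,"wz": 0},
])

```text
clock: 13.12
tcp_pos: [0.4465, 0.2162, 0.3267]
orientation: [0.001, -0.014, 1.0, 0.0]
wrist_force: [0.4, -0.7, 0.1]
finger_gap: 0.0599
```

```bash
python3 - <<'E'
from h import *
from fit import p,pts
delta(goalR(.0316),pts(p,1,p[6],.156,0,.003))
t=eyes.read_camera("top"); crop(t,175,160,160,110,5,"pics/t7.png")
s=eyes.read_camera("scene"); crop(s,220,80,150,110,5,"pics/s7.png")
ths=np.linspace(p[6],2.12,19); P=np.array([pts(p,1,t,.156,0,.003) for t in ths]); print((100*np.diff(P,axis=0)@toolR()).round(2)[:,[0,2]].tolist())
E
```

```text
t 13.12 q [ 0.289  0.2   -0.299  1.07  -0.     0.262] gp now [0.4468 0.2162 0.1717] tcp [0.4465 0.2162 0.3267] gap 0.0599 F [ 0.4 -0.7  0.1]
goal tcp [0.4438 0.2268 0.2096] shift cm in current tool [ 0.26  1.07 11.71] rot deg [ 0.02  0.1  -0.25] shift in goal axes [ 0.24  1.07 11.71]
[[0.66, -1.65], [0.47, -1.72], [0.27, -1.76], [0.07, -1.78], [-0.14, -1.77], [-0.34, -1.75], [-0.54, -1.7], [-0.73, -1.63], [-0.91, -1.53], [-1.07, -1.42], [-1.23, -1.29], [-1.37, -1.14], [-1.49, -0.98], [-1.59, -0.8], [-1.67, -0.61], [-1.73, -0.42], [-1.77, -0.22], [-1.78, -0.02]]
```

View pics/s7.png

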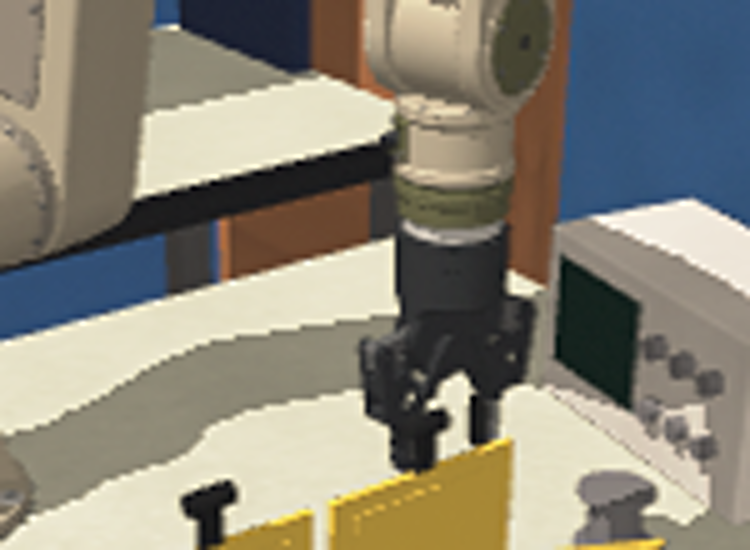

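View pics/t7.png

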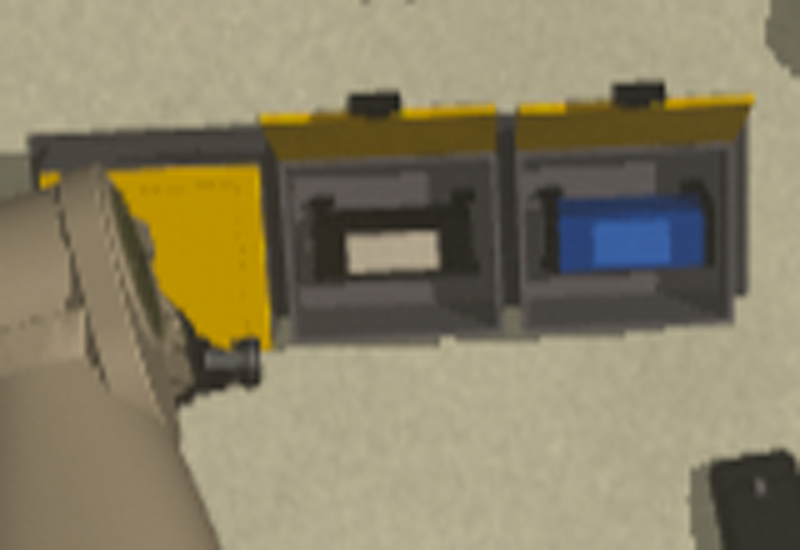

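Middle case holds the power brick (paper label at crop ≈(392,252)), right case the blue pack (≈(632,240)); both lids upright. Now the left lid.

Call:
carry_out([
  {"jaw": 0.4,"tx": 0.25,"ty": 1.0,"tz": 3.7,"wx": 0,"wy": 0,"wz": 0},
  {"jaw": 0.4,"tx": 0,"ty": 0,"tz": 5.0,"wx": 0,"wy": 0,"wz": 0},
  {"jaw": 0.4,"tx": 0,"ty": 0,"tz": 3.0,"wx": 0,"wy": 0,"wz": 0},
  {"jaw": 0.4,"tx": 0,"ty": 0,"tz": 0,"wx": 0,"wy": 0,"wz": 0},
  {"jaw": 0.4,"tx": 0,"ty": 0,"tz": 0,"wx": 0,"wy": 0,"wz": 0},
  {"jaw": 0.4,"tx": 0,"ty": 0,"tz": 0,"wx": 0,"wy": 0,"wz": 0},
])

```text
clock: 13.98
tcp_pos: [0.4441, 0.2264, 0.2106]
orientation: [0.002, -0.014, 1.0, 0.0]
wrist_force: [-0.5, -0.2, -0.3]
finger_gap: 0.0593
```

```bash
python3 - <<'E'
from h import *
from fit import p,pts
delta(goalR(.0316),pts(p,1,p[6],.156,0,.003))
E
```

```text
t 13.97 q [ 0.31   0.315 -0.464  0.788 -0.     0.283] gp now [0.4446 0.2265 0.0556] tcp [0.4441 0.2264 0.2106] gap 0.0593 F [-0.5 -0.2 -0.3]
goal tcp [0.4438 0.2268 0.2096] shift cm in current tool [0.03 0.04 0.1 ] rot deg [ 0.05  0.2  -0.23] shift in goal axes [0.03 0.05 0.1 ]
```

Call:
carry_out([
  {"jaw": -0.5,"tx": 0,"ty": 0,"tz": 0.1,"wx": 0,"wy": 0,"wz": 0},
  {"jaw": -0.5,"tx": 0,"ty": 0,"tz": 0,"wx": 0,"wy": 0,"wz": 0},
  {"jaw": -0.5,"tx": 0,"ty": 0,"tz": 0,"wx": 0,"wy": 0,"wz": 0},
  {"jaw": -0.5,"tx": 0,"ty": 0,"tz": 0,"wx": 0,"wy": 0,"wz": 0},
])

```text
clock: 14.48
tcp_pos: [0.4434, 0.227, 0.2084]
orientation: [0.001, -0.014, 1.0, 0.002]
wrist_force: [0.4, 5.1, 0.7]
finger_gap: 0.0294
```

```bash
python3 - <<'E'
from h import *
from fit import p,pts
delta(goalR(.0316),pts(p,1,p[6],.156,0,.003))
E
```

```text
t 14.47 q [ 0.311  0.318 -0.467  0.783  0.002  0.283] gp now [0.4437 0.2275 0.0534] tcp [0.4434 0.227  0.2084] gap 0.0294 F [0.4 5.1 0.7]
goal tcp [0.4438 0.2268 0.2096] shift cm in current tool [-0.04 -0.02 -0.12] rot deg [ 0.17  0.1  -0.18] shift in goal axes [-0.04 -0.02 -0.12]
```

Call:
carry_out([
  {"jaw": -0.5,"tx": 0.6,"ty": 0,"tz": -1.7,"wx": 0,"wy": 0,"wz": 0},
  {"jaw": -0.5,"tx": 0.45,"ty": 0,"tz": -1.75,"wx": 0,"wy": 0,"wz": 0},
  {"jaw": -0.5,"tx": 0.25,"ty": 0,"tz": -1.75,"wx": 0,"wy": 0,"wz": 0},
  {"jaw": -0.5,"tx": 0.05,"ty": 0,"tz": -1.8,"wx": 0,"wy": 0,"wz": 0},
  {"jaw": -0.5,"tx": -0.15,"ty": 0,"tz": -1.75,"wx": 0,"wy": 0,"wz": 0},
  {"jaw": -0.5,"tx": -0.35,"ty": 0,"tz": -1.75,"wx": 0,"wy": 0,"wz": 0},
  {"jaw": -0.5,"tx": -0.55,"ty": 0,"tz": -1.7,"wx": 0,"wy": 0,"wz": 0},
  {"jaw": -0.5,"tx": -0.75,"ty": 0,"tz": -1.65,"wx": 0,"wy": 0,"wz": 0},
  {"jaw": -0.5,"tx": -0.9,"ty": 0,"tz": -1.5,"wx": 0,"wy": 0,"wz": 0},
  {"jaw": -0.5,"tx": -1.1,"ty": 0,"tz": -1.4,"wx": 0,"wy": 0,"wz": 0},
  {"jaw": -0.5,"tx": -1.25,"ty": 0,"tz": -1.3,"wx": 0,"wy": 0,"wz": 0},
  {"jaw": -0.5,"tx": -1.35,"ty": 0,"tz": -1.15,"wx": 0,"wy": 0,"wz": 0},
  {"jaw": -0.5,"tx": -1.5,"ty": 0,"tz": -1.0,"wx": 0,"wy": 0,"wz": 0},
  {"jaw": -0.5,"tx": -1.6,"ty": 0,"tz": -0.8,"wx": 0,"wy": 0,"wz": 0},
  {"jaw": -0.5,"tx": -1.65,"ty": 0,"tz": -0.6,"wx": 0,"wy": 0,"wz": 0},
  {"jaw": -0.5,"tx": -1.75,"ty": 0,"tz": -0.4,"wx": 0,"wy": 0,"wz": 0},
  {"jaw": -0.5,"tx": -1.75,"ty": 0,"tz": -0.2,"wx": 0,"wy": 0,"wz": 0},
  {"jaw": -0.5,"tx": -1.8,"ty": 0,"tz": 0,"wx": 0,"wy": 0,"wz": 0},
  {"jaw": -0.5,"tx": -0.5,"ty": 0,"tz": 0,"wx": 0,"wy": 0,"wz": 0},
  {"jaw": -0.5,"tx": 0,"ty": 0,"tz": 0,"wx": 0,"wy": 0,"wz": 0},
])

```text
clock: 16.98
tcp_pos: [0.5979, 0.2318, 0.431]
orientation: [-0.001, -0.015, 1.0, 0.002]
wrist_force: [-5.2, 5.9, 5.6]
finger_gap: 0.0288
```

```bash
python3 - <<'E'
from h import *
from fit import p,pts
delta(goalR(.0316),pts(p,1,2.1,.156,0,.003))
E
```

```text
t 16.98 q [0.244 0.445 0.302 1.429 0.004 0.215] gp now [0.5977 0.2324 0.276 ] tcp [0.5979 0.2318 0.431 ] gap 0.0288 F [-5.2  5.9  5.6]
goal tcp [0.5888 0.2314 0.4319] shift cm in current tool [ 0.9  -0.02 -0.09] rot deg [ 0.21 -0.07 -0.13] shift in goal axes [ 0.9  -0.01 -0.09]
```

Call:
carry_out([
  {"jaw": 0.4,"tx": 0.6,"ty": 0,"tz": 0,"wx": 0,"wy": 0,"wz": 0},
  {"jaw": 0.4,"tx": 0,"ty": 0,"tz": 0,"wx": 0,"wy": 0,"wz": 0},
  {"jaw": 0.4,"tx": 0,"ty": 0,"tz": 0,"wx": 0,"wy": 0,"wz": 0},
  {"jaw": 0.4,"tx": 0,"ty": 0,"tz": -3,"wx": 0,"wy": 0,"wz": 0},
  {"jaw": 0.4,"tx": 0,"ty": 0,"tz": -4,"wx": 0,"wy": 0,"wz": 0},
  {"jaw": 0.4,"tx": 4.0,"ty": 0,"tz": 0,"wx": 0,"wy": 0,"wz": 0},
  {"jaw": 0.4,"tx": 4.0,"ty": 0,"tz": 0,"wx": 0,"wy": 0,"wz": 0},
])

```text
clock: 17.85
tcp_pos: [0.5128, 0.2278, 0.4998]
orientation: [0.001, -0.013, 1.0, 0.0]
wrist_force: [-0.6, -0.0, -0.3]
finger_gap: 0.06
```

```bash
python3 - <<'E'
from h import *
from fit import p,pts,c30,s30
t=cv2.imread("pics/t4.png")
img=cv2.resize(t[165:235,265:335],None,fx=8,fy=8,interpolation=cv2.INTER_CUBIC)
def rk(k,s,y,n):   # rel hinge: s upslope, n normal
    x=s*c30-n*s30; z=s*s30+n*c30; yy=k*.152+y; c,sn=np.cos(p[2]),np.sin(p[2])
    return np.array([p[0]+c*x-sn*yy,p[1]+sn*x+c*yy,p[3]+z])
def poly(pp,col):
    q=((np.array([proj("top",P)[0] for P in pp])-[265,165]+.5)*8-.5).round().astype(int); cv2.polylines(img,[q],True,col,1)
poly([rk(-1,-.072+a,b,-.032+.018) for a,b in((-.02,-.055),(.02,-.055),(.02,.055),(-.02,.055))],(0,255,255))
poly([rk(-1,-.064+a,b,0) for a,b in((-.064,-.07),(.064,-.07),(.064,.07),(-.064,.07))],(0,255,0))
cv2.imwrite("pics/ov.png",img)
print('pack',rk(-1,-.072,0,-.032))
g=rk(-1,-.072,0,-.032+.009+.10)
delta(goalR(.0316,np.pi/6,'x'),g)
rows(goalR(.0316,np.pi/6,'x'),g,12)
E
```

```text
pack [ 0.54822623 -0.07401914  0.05717249]
t 17.85 q [ 0.275  0.28   0.232  1.521 -0.     0.248] gp now [0.513  0.2278 0.3448] tcp [0.5128 0.2278 0.4998] gap 0.06 F [-0.6 -0.  -0.3]
goal tcp [ 0.4163 -0.0782  0.2858] shift cm in current tool [ 10.49 -30.33  21.39] rot deg [-23.5  -23.39  87.49] shift in goal axes [-30.28 -19.89  13.22]
per-row rot [-1.96 -1.95  7.29] len mm 32.099999999999994
[ 0.9 -2.5  1.8]
[ 0.6 -2.7  1.7]
[ 0.3 -2.8  1.6]
[-0.  -2.9  1.5]
[-0.3 -2.9  1.4]
[-0.6 -2.9  1.3]
[-1.  -2.8  1.2]
[-1.3 -2.7  1.2]
[-1.6 -2.6  1.1]
[-1.9 -2.4  1.1]
[-2.1 -2.2  1.1]
[-2.3 -1.9  1.1]
```

View pics/ov.png

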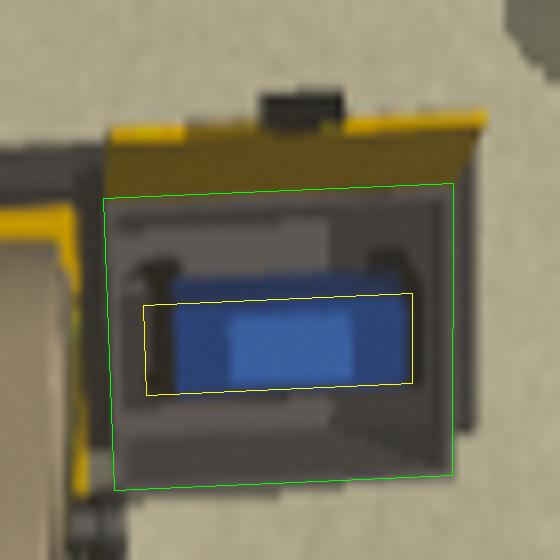

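Call:
carry_out([
  {"jaw": 0.4,"tx": 0.9,"ty": -2.5,"tz": 1.8,"wx": -1.95,"wy": -1.95,"wz": 7.3},
  {"jaw": 0.4,"tx": 0.6,"ty": -2.7,"tz": 1.7,"wx": -1.95,"wy": -1.95,"wz": 7.3},
  {"jaw": 0.4,"tx": 0.3,"ty": -2.8,"tz": 1.6,"wx": -1.95,"wy": -1.95,"wz": 7.3},
  {"jaw": 0.4,"tx": 0,"ty": -2.9,"tz": 1.5,"wx": -1.95,"wy": -1.95,"wz": 7.3},
  {"jaw": 0.4,"tx": -0.3,"ty": -2.9,"tz": 1.4,"wx": -1.95,"wy": -1.95,"wz": 7.3},
  {"jaw": 0.4,"tx": -0.6,"ty": -2.9,"tz": 1.3,"wx": -1.95,"wy": -1.95,"wz": 7.3},
  {"jaw": 0.4,"tx": -1.0,"ty": -2.8,"tz": 1.2,"wx": -1.95,"wy": -1.95,"wz": 7.3},
  {"jaw": 0.4,"tx": -1.3,"ty": -2.7,"tz": 1.2,"wx": -1.95,"wy": -1.95,"wz": 7.3},
  {"jaw": 0.4,"tx": -1.6,"ty": -2.6,"tz": 1.1,"wx": -1.95,"wy": -1.95,"wz": 7.3},
  {"jaw": 0.4,"tx": -1.9,"ty": -2.4,"tz": 1.1,"wx": -1.95,"wy": -1.95,"wz": 7.3},
  {"jaw": 0.4,"tx": -2.1,"ty": -2.2,"tz": 1.1,"wx": -1.95,"wy": -1.95,"wz": 7.3},
  {"jaw": 0.4,"tx": -2.3,"ty": -1.9,"tz": 1.1,"wx": -1.95,"wy": -1.95,"wz": 7.3},
  {"jaw": 0.4,"tx": 0,"ty": 0,"tz": 0,"wx": 0,"wy": 0,"wz": 0},
  {"jaw": 0.4,"tx": 0,"ty": 0,"tz": 0,"wx": 0,"wy": 0,"wz": 0},
])

```text
clock: 19.6
tcp_pos: [0.4164, -0.0789, 0.2839]
orientation: [0.18, 0.672, 0.694, 0.185]
wrist_force: [0.0, 0.1, -0.6]
finger_gap: 0.0598
```

```bash
python3 - <<'E'
from h import *
g=[.54823-.109*.5,-.07402-.0017,.05717+.109*.866]
delta(goalR(.0316,np.pi/6,'x'),g)
t=eyes.read_camera("top"); crop(t,175,150,200,140,4,"pics/t8.png")
s=eyes.read_camera("scene"); crop(s,180,80,200,150,4,"pics/s8.png")
E
```

```text
t 19.6 q [-0.447 -0.104 -0.829  0.374  0.231  1.147] gp now [ 0.4936 -0.0766  0.1495] tcp [ 0.4164 -0.0789  0.2839] gap 0.0598 F [ 0.   0.1 -0.6]
goal tcp [ 0.4163 -0.0782  0.2858] shift cm in current tool [ 0.07  0.08 -0.17] rot deg [-0.12  0.07  0.03] shift in goal axes [ 0.07  0.08 -0.17]
```

View pics/s8.png

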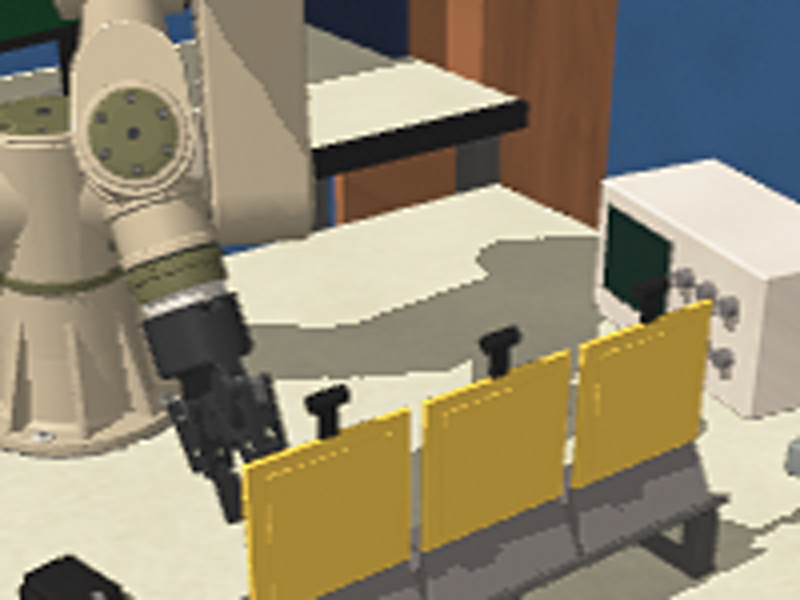

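View pics/t8.png

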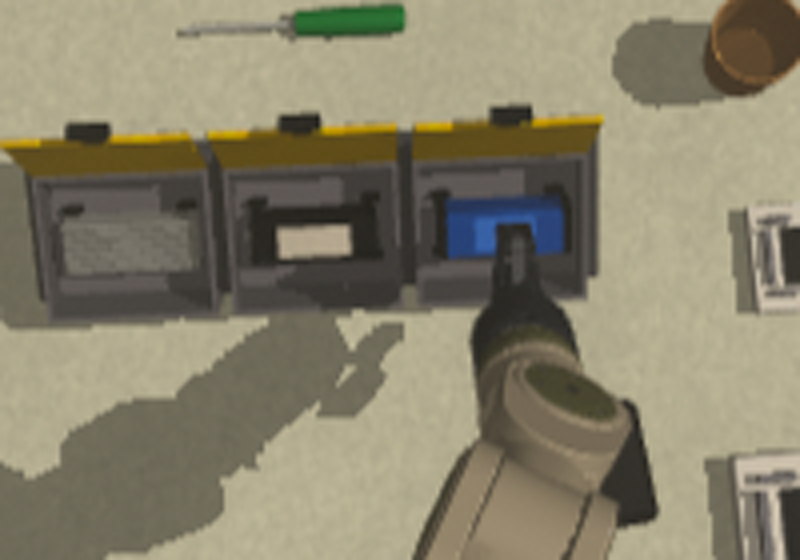

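Call:
carry_out([
  {"jaw": 0.4,"tx": 0.05,"ty": 0.1,"tz": 3,"wx": 0,"wy": 0,"wz": 0},
  {"jaw": 0.4,"tx": 0,"ty": 0,"tz": 3,"wx": 0,"wy": 0,"wz": 0},
  {"jaw": 0.4,"tx": 0,"ty": 0,"tz": 0,"wx": 0,"wy": 0,"wz": 0},
  {"jaw": 0.4,"tx": 0,"ty": 0,"tz": 0,"wx": 0,"wy": 0,"wz": 0},
])

```text
clock: 20.2
tcp_pos: [0.4471, -0.077, 0.2325]
orientation: [0.18, 0.672, 0.694, 0.185]
wrist_force: [-1.3, -0.2, 0.2]
finger_gap: 0.0597
```

```bash
python3 - <<'E'
from h import *
g=[.54823-.009*.5,-.07402,.05717+.009*.866]
delta(goalR(.0316,np.pi/6,'x'),g)
t=eyes.read_camera("top"); crop(t,265,165,70,70,8,"pics/t9.png")
E
```

```text
t 20.2 q [-0.408  0.037 -0.857  0.198  0.213  1.183] gp now [ 0.5243 -0.0747  0.0981] tcp [ 0.4471 -0.077   0.2325] gap 0.0597 F [-1.3 -0.2  0.2]
goal tcp [ 0.4663 -0.0765  0.1992] shift cm in current tool [-0.    0.    3.84] rot deg [-0.12  0.04  0.05] shift in goal axes [-0.   -0.01  3.84]
```

View pics/t9.png

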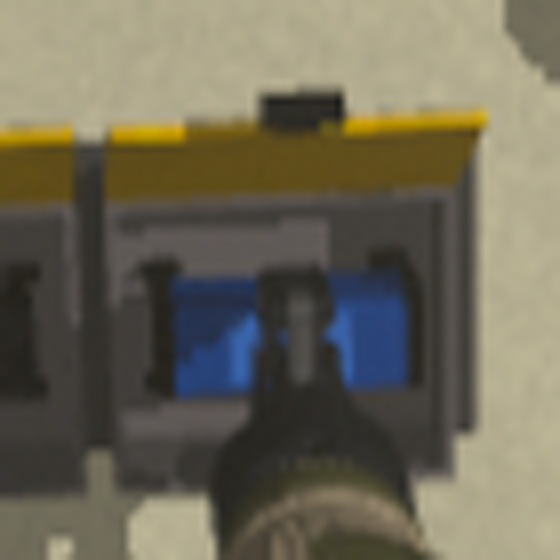

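Call:
carry_out([
  {"jaw": 0.45,"tx": 0,"ty": 0,"tz": 1.2,"wx": 0,"wy": 0,"wz": 0},
  {"jaw": 0.45,"tx": 0,"ty": 0,"tz": 0.8,"wx": 0,"wy": 0,"wz": 0},
  {"jaw": 0.45,"tx": 0,"ty": 0,"tz": 0,"wx": 0,"wy": 0,"wz": 0},
])

```text
clock: 20.62
tcp_pos: [0.4568, -0.077, 0.2138]
orientation: [0.179, 0.673, 0.694, 0.184]
wrist_force: [-0.6, -0.5, 0.3]
finger_gap: 0.0621
```

Call:
carry_out([
  {"jaw": 0.45,"tx": 0,"ty": 0,"tz": 1.0,"wx": 0,"wy": 0,"wz": 0},
  {"jaw": 0.45,"tx": 0,"ty": 0,"tz": 0.7,"wx": 0,"wy": 0,"wz": 0},
  {"jaw": 0.45,"tx": 0,"ty": 0,"tz": 0,"wx": 0,"wy": 0,"wz": 0},
  {"jaw": 0.45,"tx": 0,"ty": 0,"tz": 0,"wx": 0,"wy": 0,"wz": 0},
])

```text
clock: 21.12
tcp_pos: [0.4653, -0.0768, 0.1996]
orientation: [0.179, 0.673, 0.694, 0.185]
wrist_force: [-0.2, 0.6, 0.2]
finger_gap: 0.0619
```

```bash
python3 - <<'E'
from h import *
g=[.54823-.009*.5,-.07402,.05717+.009*.866]
delta(goalR(.0316,np.pi/6,'x'),g)
E
```

```text
t 21.12 q [-0.39   0.13  -0.865  0.093  0.204  1.201] gp now [ 0.5424 -0.0745  0.0652] tcp [ 0.4653 -0.0768  0.1996] gap 0.0619 F [-0.2  0.6  0.2]
goal tcp [ 0.4663 -0.0765  0.1992] shift cm in current tool [0.03 0.07 0.08] rot deg [-0.16  0.06 -0.03] shift in goal axes [0.03 0.07 0.08]
```

Call:
carry_out([
  {"jaw": -0.3,"tx": 0,"ty": 0,"tz": 0,"wx": 0,"wy": 0,"wz": 0},
  {"jaw": -0.3,"tx": 0,"ty": 0,"tz": 0,"wx": 0,"wy": 0,"wz": 0},
  {"jaw": -0.3,"tx": 0,"ty": 0,"tz": 0,"wx": 0,"wy": 0,"wz": 0},
  {"jaw": -0.3,"tx": 0,"ty": 0,"tz": 0,"wx": 0,"wy": 0,"wz": 0},
], force=50)

```text
clock: 21.62
tcp_pos: [0.4653, -0.0769, 0.2003]
orientation: [0.18, 0.673, 0.694, 0.185]
wrist_force: [-2.8, -0.6, 5.4]
finger_gap: 0.0388
```

```bash
python3 - <<'E'
from h import *
g=[.54823-.009*.5,-.07402,.05717+.009*.866]
delta(goalR(.0316,np.pi/6,'x'),g)
E
```

```text
t 21.62 q [-0.39   0.129 -0.865  0.093  0.204  1.201] gp now [ 0.5426 -0.0747  0.0659] tcp [ 0.4653 -0.0769  0.2003] gap 0.0388 F [-2.8 -0.6  5.4]
goal tcp [ 0.4663 -0.0765  0.1992] shift cm in current tool [0.04 0.03 0.14] rot deg [-0.08  0.09 -0.02] shift in goal axes [0.04 0.03 0.14]
```

Call:
carry_out([
  {"jaw": -0.3,"tx": 0,"ty": 0,"tz": -1,"wx": 0,"wy": 0,"wz": 0},
  {"jaw": -0.3,"tx": 0,"ty": 0,"tz": -2,"wx": 0,"wy": 0,"wz": 0},
  {"jaw": -0.3,"tx": 0,"ty": 0,"tz": -2.5,"wx": 0,"wy": 0,"wz": 0},
  {"jaw": -0.3,"tx": 0,"ty": 0,"tz": -2.5,"wx": 0,"wy": 0,"wz": 0},
  {"jaw": -0.3,"tx": 0,"ty": 0,"tz": -2.5,"wx": 0,"wy": 0,"wz": 0},
  {"jaw": -0.3,"tx": 0,"ty": 0,"tz": -1,"wx": 0,"wy": 0,"wz": 0},
  {"jaw": -0.3,"tx": 0,"ty": 0,"tz": 0,"wx": 0,"wy": 0,"wz": 0},
])

```text
clock: 22.5
tcp_pos: [0.4077, -0.0785, 0.2996]
orientation: [0.18, 0.673, 0.694, 0.185]
wrist_force: [-0.2, -0.5, -3.4]
finger_gap: 0.039
```

```bash
python3 - <<'E'
from h import *
t=eyes.read_camera("top"); crop(t,235,155,100,90,7,"pics/t10.png")
s=eyes.read_camera("scene"); cv2.imwrite("pics/s10.png",s)
T=cv2.imread("pics/top0.png")
# charger refine
from scipy.optimize import least_squares
tt=lambda x,y:np.array(((x+.5)/5-.5+340,(y+.5)/5-.5+180))
# top-face outer corners, back-left(px) : +x,+y ; +x,-y ; -x,-y ; -x,+y
ob=[(tt(107,107),.046,.08),(tt(338,90),.046,-.08),(tt(352,222),-.046,-.08),(tt(125,242),-.046,.08)]
def res(q):
    c,s_=np.cos(q[2]),np.sin(q[2])
    return np.ravel([proj("top",[q[0]+c*x-s_*y,q[1]+s_*x+c*y,.02])[0]-uv for uv,x,y in ob])
r=least_squares(res,[.527,-.37,.07]); print(r.x.round(4),r.fun.round(1))
q=r.x
c,s_=np.cos(q[2]),np.sin(q[2]); im=cv2.resize(T[180:300,340:450],None,fx=5,fy=5,interpolation=cv2.INTER_CUBIC)
for hx,hy,z,col in((.046,.08,.02,(0,0,255)),(.028,.063,.02,(0,255,0)),(.046,.08,0,(255,0,0))):
    pp=[proj("top",[q[0]+c*x-s_*y,q[1]+s_*x+c*y,z])[0] for x,y in((hx,hy),(hx,-hy),(-hx,-hy),(-hx,hy))]
    cv2.polylines(im,[((np.array(pp)-[340,180]+.5)*5-.5).round().astype(int)],True,col,1)
cv2.imwrite("pics/chov.png",im)
delta(goalR(q[2],0,'x'),[q[0],q[1],.038+.009+.12])
E
```

```text
[ 0.5262 -0.3705  0.0726] [-0.1  0.2  0.3 -0.3  0.6  0.  -0.8 -0. ]
t 22.6 q [-0.457 -0.141 -0.816  0.427  0.235  1.14 ] gp now [ 0.4848 -0.0761  0.1641] tcp [ 0.4078 -0.0784  0.2987] gap 0.039 F [-0.6  0.3 -4.7]
goal tcp [ 0.5262 -0.3705  0.322 ] shift cm in current tool [-29.56  10.65   3.42] rot deg [29.79  0.64 -2.35] shift in goal axes [-29.99   9.69  -2.33]
```

View pics/t10.png

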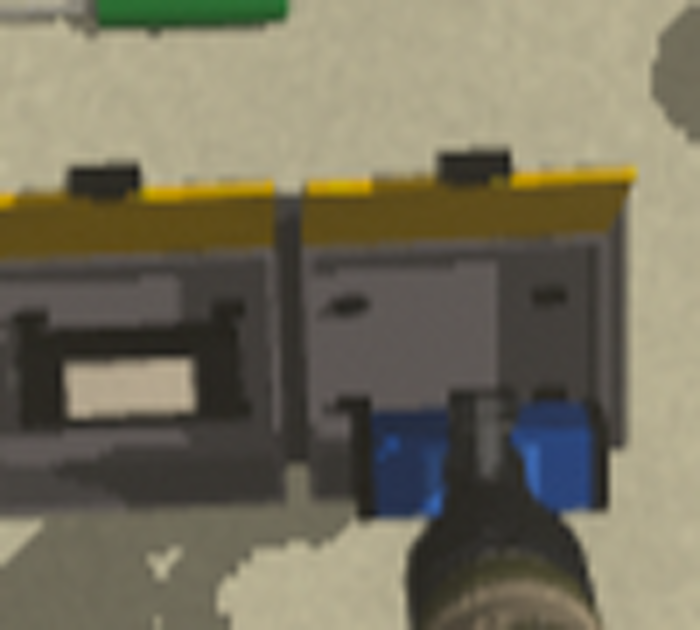

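View pics/s10.png

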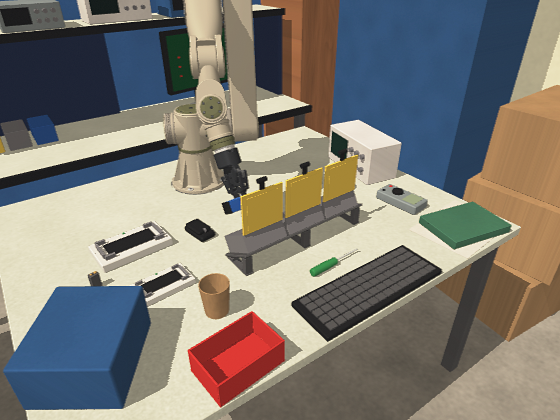

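View pics/chov.png

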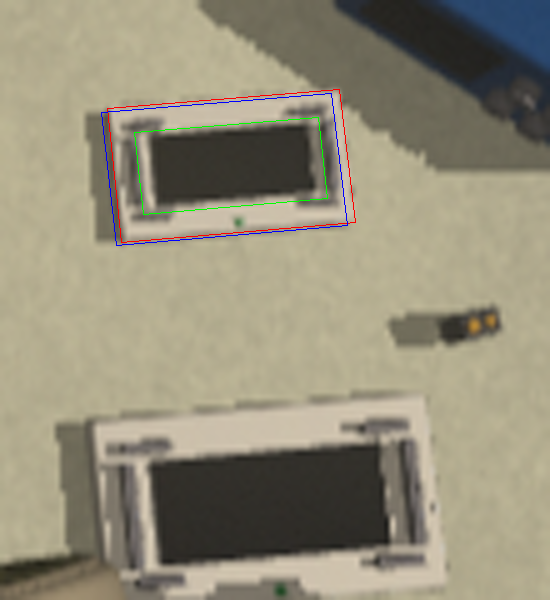

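```bash
python3 - <<'E'
from h import *
rows(goalR(.0726,0,'x'),[.5265,-.3708,.168],12)
E
```

```text
per-row rot [ 2.48  0.05 -0.2 ] len mm 26.4
[-2.5  0.9  0.3]
[-2.5  0.9  0.2]
[-2.5  0.9  0.2]
[-2.5  0.9  0.2]
[-2.5  0.9  0.1]
[-2.5  0.9  0.1]
[-2.5  0.9  0. ]
[-2.5  0.9 -0. ]
[-2.5  0.9 -0. ]
[-2.5  0.9 -0.1]
[-2.5  0.8 -0.1]
[-2.5  0.8 -0.2]
```

Call:
carry_out([
  {"jaw": -0.3,"tx": -1.2,"ty": 0.4,"tz": -0.2,"wx": 1.2,"wy": 0,"wz": 0},
  {"jaw": -0.3,"tx": -2.5,"ty": 0.9,"tz": 0,"wx": 2.5,"wy": 0.05,"wz": -0.2},
  {"jaw": -0.3,"tx": -2.5,"ty": 0.9,"tz": 0.2,"wx": 2.5,"wy": 0.05,"wz": -0.2},
  {"jaw": -0.3,"tx": -2.5,"ty": 0.9,"tz": 0.2,"wx": 2.5,"wy": 0.05,"wz": -0.2},
  {"jaw": -0.3,"tx": -2.5,"ty": 0.9,"tz": 0.2,"wx": 2.5,"wy": 0.05,"wz": -0.2},
  {"jaw": -0.3,"tx": -2.5,"ty": 0.9,"tz": 0.1,"wx": 2.5,"wy": 0.05,"wz": -0.2},
  {"jaw": -0.3,"tx": -2.5,"ty": 0.9,"tz": 0.1,"wx": 2.5,"wy": 0.05,"wz": -0.2},
  {"jaw": -0.3,"tx": -2.5,"ty": 0.9,"tz": 0,"wx": 2.5,"wy": 0.05,"wz": -0.2},
  {"jaw": -0.3,"tx": -2.5,"ty": 0.9,"tz": 0,"wx": 2.5,"wy": 0.05,"wz": -0.2},
  {"jaw": -0.3,"tx": -2.5,"ty": 0.9,"tz": 0,"wx": 2.5,"wy": 0.05,"wz": -0.2},
  {"jaw": -0.3,"tx": -2.5,"ty": 0.9,"tz": 0,"wx": 2.5,"wy": 0.05,"wz": -0.2},
  {"jaw": -0.3,"tx": -2.5,"ty": 0.8,"tz": 0,"wx": 2.5,"wy": 0.05,"wz": -0.2},
  {"jaw": -0.3,"tx": -1.2,"ty": 0.4,"tz": 0,"wx": 1.2,"wy": 0,"wz": -0.2},
  {"jaw": -0.3,"tx": 0,"ty": 0,"tz": 0,"wx": 0,"wy": 0,"wz": 0},
  {"jaw": -0.3,"tx": 0,"ty": 0,"tz": 0,"wx": 0,"wy": 0,"wz": 0},
])

```text
clock: 24.48
tcp_pos: [0.5251, -0.3716, 0.3225]
orientation: [-0.001, 0.681, 0.733, -0.0]
wrist_force: [-0.3, 0.0, -4.2]
finger_gap: 0.0396
```

```bash
python3 - <<'E'
from h import *
delta(goalR(.0726,0,'x'),[.5265,-.3708,.048])
t=eyes.read_camera("top"); crop(t,340,150,110,120,5,"pics/t11.png")
s=eyes.read_camera("scene"); crop(s,80,190,160,120,5,"pics/s11.png")
E
```

```text
t 24.48 q [-7.400e-01  4.780e-01  9.000e-02  1.183e+00 -1.000e-03  7.570e-01] gp now [ 0.5249 -0.3716  0.1675] tcp [ 0.5251 -0.3716  0.3225] gap 0.0396 F [-0.3  0.  -4.2]
goal tcp [ 0.5265 -0.3708  0.203 ] shift cm in current tool [ 0.07  0.16 11.95] rot deg [-0.08 -0.01  0.05] shift in goal axes [ 0.07  0.14 11.95]
```

View pics/t11.png

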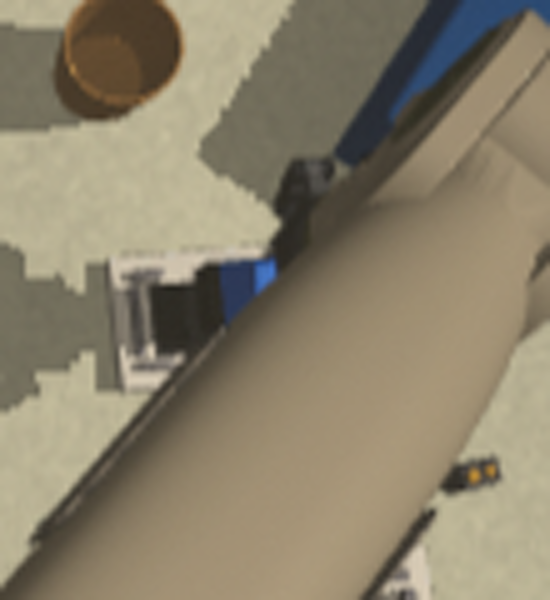

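View pics/s11.png

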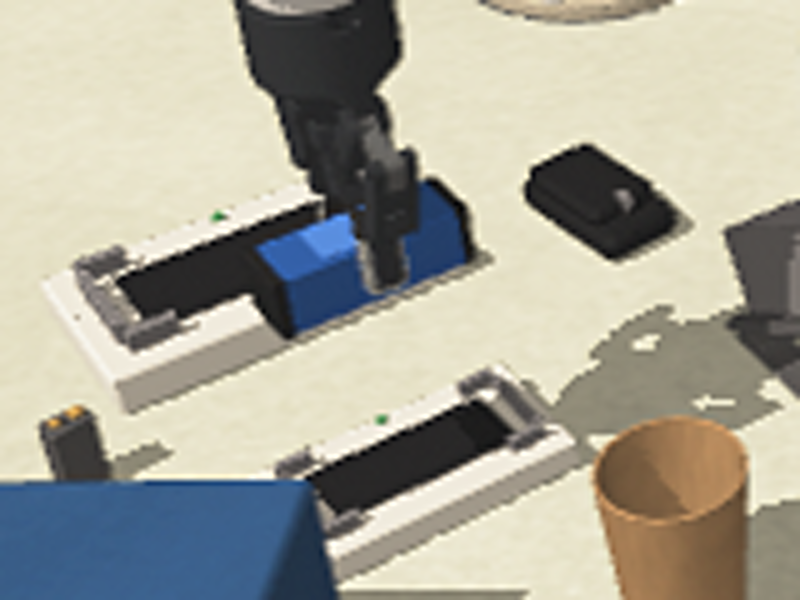

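```bash
cat > ov.py <<'E'
from h import *
def overlay(img,cam,x0,y0,sc,ctr,Rm,hz=(.02,.055,.018),col=(0,255,255)):
    for z in(-1,1):
        q=[proj(cam,ctr+Rm@np.array([a*hz[0],b*hz[1],z*hz[2]]))[0] for a,b in((1,1),(1,-1),(-1,-1),(-1,1))]
        cv2.polylines(img,[((np.array(q)-[x0,y0]+.5)*sc-.5).round().astype(int)],True,col,1)
E
python3 - <<'E'
from ov import *
Rm=R.from_euler('z',.0726).as_matrix()
ctr=np.array([.5249,-.3716,.1675-.010])
a=cv2.imread("pics/t11.png");overlay(a,"top",340,150,5,ctr,Rm)
b=cv2.imread("pics/s11.png");overlay(b,"scene",80,190,5,ctr,Rm)
cv2.imwrite("pics/ov11.png",np.hstack([a[150:450,50:350],b[100:400,200:500]]))
E
```

```text
(no output)
```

View pics/ov11.png

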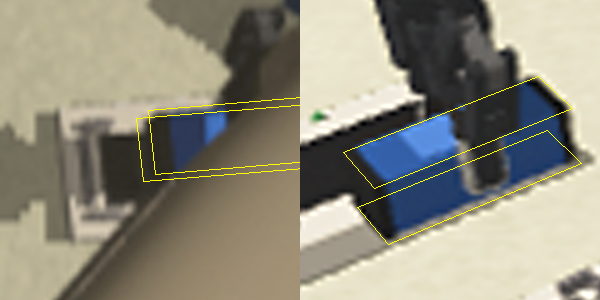

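Call:
carry_out([
  {"jaw": -0.3,"tx": 0.05,"ty": 0.15,"tz": 2,"wx": 0,"wy": 0,"wz": 0},
  {"jaw": -0.3,"tx": 0,"ty": 0,"tz": 3,"wx": 0,"wy": 0,"wz": 0},
  {"jaw": -0.3,"tx": 0,"ty": 0,"tz": 3,"wx": 0,"wy": 0,"wz": 0},
  {"jaw": -0.3,"tx": 0,"ty": 0,"tz": 1.5,"wx": 0,"wy": 0,"wz": 0},
  {"jaw": -0.3,"tx": 0,"ty": 0,"tz": 0.8,"wx": 0,"wy": 0,"wz": 0},
  {"jaw": -0.3,"tx": 0,"ty": 0,"tz": 0,"wx": 0,"wy": 0,"wz": 0},
  {"jaw": -0.3,"tx": 0,"ty": 0,"tz": 0,"wx": 0,"wy": 0,"wz": 0},
])

```text
clock: 25.45
tcp_pos: [0.5269, -0.372, 0.2221]
orientation: [0.001, 0.681, 0.733, -0.001]
wrist_force: [0.7, 0.6, -4.1]
finger_gap: 0.0394
```

```bash
python3 - <<'E'
from ov import *
delta(goalR(.0726,0,'x'),[.5265,-.3708,.048])
s=eyes.read_camera("scene"); crop(s,80,190,160,120,5,"pics/s12.png")
E
```

```text
t 25.45 q [-0.739  0.549 -0.054  0.966 -0.001  0.759] gp now [ 0.5271 -0.3725  0.0671] tcp [ 0.5269 -0.372   0.2221] gap 0.0394 F [ 0.7  0.6 -4.1]
goal tcp [ 0.5265 -0.3708  0.203 ] shift cm in current tool [ 0.13 -0.04  1.91] rot deg [0.05 0.17 0.04] shift in goal axes [ 0.13 -0.04  1.91]
```

View pics/s12.png

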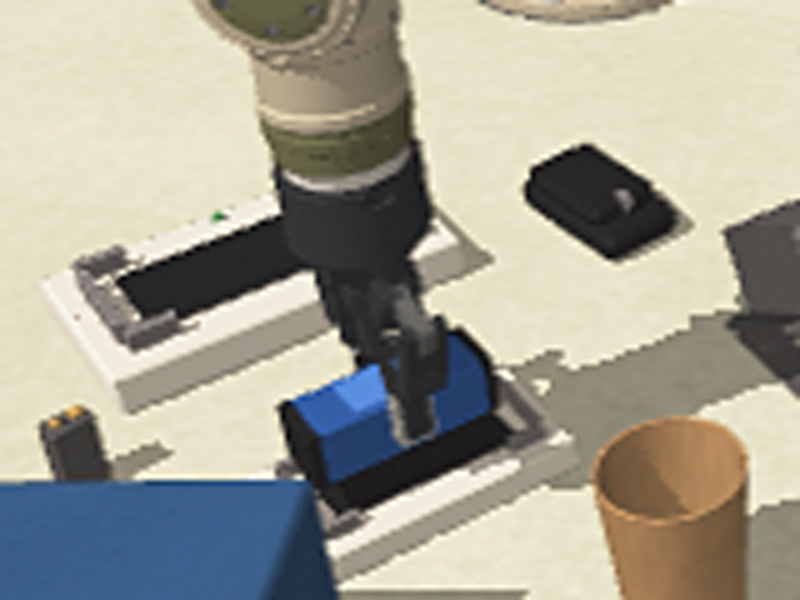

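Call:
carry_out([
  {"jaw": -0.3,"tx": 0.1,"ty": 0,"tz": 0.8,"wx": 0,"wy": 0,"wz": 0},
  {"jaw": -0.3,"tx": 0,"ty": 0,"tz": 0.5,"wx": 0,"wy": 0,"wz": 0},
  {"jaw": -0.3,"tx": 0,"ty": 0,"tz": 0.2,"wx": 0,"wy": 0,"wz": 0},
  {"jaw": -0.3,"tx": 0,"ty": 0,"tz": 0,"wx": 0,"wy": 0,"wz": 0},
  {"jaw": -0.3,"tx": 0,"ty": 0,"tz": 0,"wx": 0,"wy": 0,"wz": 0},
])

```text
clock: 26.12
tcp_pos: [0.5265, -0.3707, 0.206]
orientation: [0.0, 0.681, 0.733, -0.001]
wrist_force: [-0.5, 0.4, -3.9]
finger_gap: 0.0392
```

```bash
python3 - <<'E'
from ov import *
delta(goalR(.0726,0,'x'),[.5265,-.3708,.048])
E
```

```text
t 26.12 q [-0.738  0.562 -0.074  0.934 -0.002  0.76 ] gp now [ 0.5264 -0.371   0.051 ] tcp [ 0.5265 -0.3707  0.206 ] gap 0.0392 F [-0.5  0.4 -3.9]
goal tcp [ 0.5265 -0.3708  0.203 ] shift cm in current tool [-0.  -0.   0.3] rot deg [-0.03  0.1   0.04] shift in goal axes [-0.01 -0.    0.3 ]
```

Not yet in contact (−3.9 N is the pack's weight). Small steps down.

Call:
carry_out([
  {"jaw": -0.3,"tx": 0,"ty": 0,"tz": 0.15,"wx": 0,"wy": 0,"wz": 0},
  {"jaw": -0.3,"tx": 0,"ty": 0,"tz": 0,"wx": 0,"wy": 0,"wz": 0},
  {"jaw": -0.3,"tx": 0,"ty": 0,"tz": 0,"wx": 0,"wy": 0,"wz": 0},
])

```text
clock: 26.5
tcp_pos: [0.5264, -0.3707, 0.2044]
orientation: [0.0, 0.681, 0.733, -0.001]
wrist_force: [0.5, 0.2, -4.2]
finger_gap: 0.0389
```

Call:
carry_out([
  {"jaw": -0.3,"tx": 0,"ty": 0,"tz": 0.1,"wx": 0,"wy": 0,"wz": 0},
  {"jaw": -0.3,"tx": 0,"ty": 0,"tz": 0,"wx": 0,"wy": 0,"wz": 0},
  {"jaw": -0.3,"tx": 0,"ty": 0,"tz": 0,"wx": 0,"wy": 0,"wz": 0},
])

```text
clock: 26.88
tcp_pos: [0.5264, -0.3707, 0.2034]
orientation: [0.0, 0.681, 0.733, -0.001]
wrist_force: [-0.3, 0.2, -4.1]
finger_gap: 0.0392
```

Call:
carry_out([
  {"jaw": -0.3,"tx": 0,"ty": 0,"tz": 0.1,"wx": 0,"wy": 0,"wz": 0},
  {"jaw": -0.3,"tx": 0,"ty": 0,"tz": 0,"wx": 0,"wy": 0,"wz": 0},
])

```text
clock: 27.12
tcp_pos: [0.5264, -0.3707, 0.2023]
orientation: [0.0, 0.681, 0.733, -0.001]
wrist_force: [-0.1, 0.2, -4.2]
finger_gap: 0.0392
```

Call:
carry_out([
  {"jaw": -0.3,"tx": 0,"ty": 0,"tz": 0.1,"wx": 0,"wy": 0,"wz": 0},
  {"jaw": -0.3,"tx": 0,"ty": 0,"tz": 0,"wx": 0,"wy": 0,"wz": 0},
])

```text
clock: 27.38
tcp_pos: [0.5264, -0.3707, 0.2013]
orientation: [0.0, 0.681, 0.733, -0.001]
wrist_force: [0.1, -0.2, -3.5]
finger_gap: 0.0396
```

```bash
python3 - <<'E'
from ov import *
delta(goalR(.0726,0,'x'),[.5265,-.3708,.048])
s=eyes.read_camera("scene"); crop(s,120,230,90,70,8,"pics/s13.png")
E
```

```text
t 27.38 q [-0.738  0.566 -0.08   0.924 -0.002  0.76 ] gp now [ 0.5263 -0.3709  0.0463] tcp [ 0.5264 -0.3707  0.2013] gap 0.0396 F [ 0.1 -0.2 -3.5]
goal tcp [ 0.5265 -0.3708  0.203 ] shift cm in current tool [-0.01  0.01 -0.17] rot deg [-0.04  0.08  0.04] shift in goal axes [-0.01  0.01 -0.17]
```

View pics/s13.png

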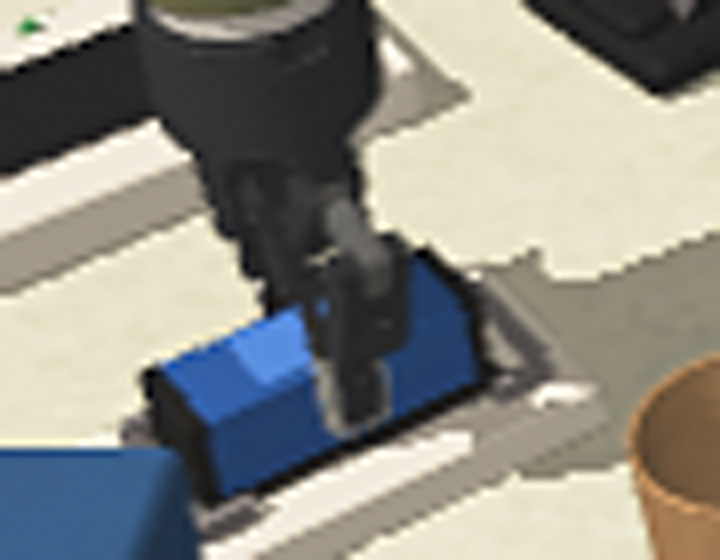

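Slightly above the floor still, perhaps; continuing in 1 mm steps.

Call:
carry_out([
  {"jaw": -0.3,"tx": 0,"ty": 0,"tz": 0.1,"wx": 0,"wy": 0,"wz": 0},
  {"jaw": -0.3,"tx": 0,"ty": 0,"tz": 0,"wx": 0,"wy": 0,"wz": 0},
])

```text
clock: 27.68
tcp_pos: [0.5265, -0.3707, 0.2007]
orientation: [0.001, 0.681, 0.733, -0.001]
wrist_force: [-1.2, 1.4, -1.0]
finger_gap: 0.0393
```

Call:
carry_out([
  {"jaw": -0.3,"tx": 0,"ty": 0,"tz": 0.1,"wx": 0,"wy": 0,"wz": 0},
  {"jaw": -0.3,"tx": 0,"ty": 0,"tz": 0,"wx": 0,"wy": 0,"wz": 0},
])

```text
clock: 27.92
tcp_pos: [0.5265, -0.3706, 0.2007]
orientation: [0.001, 0.681, 0.733, -0.001]
wrist_force: [-2.4, 2.4, 5.3]
finger_gap: 0.0392
```

Call:
carry_out([
  {"jaw": -0.05,"tx": 0,"ty": 0,"tz": -0.05,"wx": 0,"wy": 0,"wz": 0},
  {"jaw": 0.1,"tx": 0,"ty": 0,"tz": 0,"wx": 0,"wy": 0,"wz": 0},
  {"jaw": 0.35,"tx": 0,"ty": 0,"tz": 0,"wx": 0,"wy": 0,"wz": 0},
  {"jaw": 0.35,"tx": 0,"ty": 0,"tz": 0,"wx": 0,"wy": 0,"wz": 0},
  {"jaw": 0.35,"tx": 0,"ty": 0,"tz": 0,"wx": 0,"wy": 0,"wz": 0},
])

```text
clock: 28.55
tcp_pos: [0.5264, -0.3707, 0.1998]
orientation: [0.0, 0.681, 0.733, -0.001]
wrist_force: [-0.3, 0.5, 0.3]
finger_gap: 0.0577
```

Call:
carry_out([
  {"jaw": 0.35,"tx": 0,"ty": 0,"tz": -2,"wx": 0,"wy": 0,"wz": 0},
  {"jaw": 0.35,"tx": 0,"ty": 0,"tz": -4,"wx": 0,"wy": 0,"wz": 0},
  {"jaw": 0.35,"tx": 0,"ty": 0,"tz": -5,"wx": 0,"wy": 0,"wz": 0},
  {"jaw": 0.35,"tx": 0,"ty": 0,"tz": -5,"wx": 0,"wy": 0,"wz": 0},
  {"jaw": 0.35,"tx": 0,"ty": -5,"tz": -2,"wx": 0,"wy": 0,"wz": 0},
  {"jaw": 0.35,"tx": 0,"ty": -5,"tz": 0,"wx": 0,"wy": 0,"wz": 0},
  {"jaw": 0.35,"tx": -3,"ty": -5,"tz": 0,"wx": 0,"wy": 0,"wz": 0},
  {"jaw": 0.35,"tx": -5,"ty": -3,"tz": 0,"wx": 0,"wy": 0,"wz": 0},
  {"jaw": 0.35,"tx": -5,"ty": -3,"tz": 0,"wx": 0,"wy": 0,"wz": 0},
  {"jaw": 0.35,"tx": -5,"ty": -3,"tz": 0,"wx": 0,"wy": 0,"wz": 0},
  {"jaw": 0.35,"tx": 0,"ty": 0,"tz": 0,"wx": 0,"wy": 0,"wz": 0},
  {"jaw": 0.35,"tx": 0,"ty": 0,"tz": 0,"wx": 0,"wy": 0,"wz": 0},
])

```text
clock: 30.05
tcp_pos: [0.3001, -0.5674, 0.3799]
orientation: [-0.0, 0.681, 0.732, -0.0]
wrist_force: [-1.1, 0.2, 0.3]
finger_gap: 0.0575
```

```bash
python3 - <<'E'
from ov import *
s=get_state(); print(s['clock'],s['tcp_pos'],s['wrist_force'],abs(s['qvel']).max())
t=eyes.read_camera("top"); s=eyes.read_camera("scene")
cv2.imwrite("pics/t14.png",t);cv2.imwrite("pics/s14.png",s)
Rm=R.from_euler('z',.0726).as_matrix(); ctr=np.array([.5265,-.3708,.038])
a=cv2.resize(t[190:235,355:420],None,fx=6,fy=6,interpolation=cv2.INTER_CUBIC); a2=a.copy()
overlay(a2,"top",355,190,6,ctr,Rm)
cv2.imwrite("pics/f14.png",np.hstack([a,a2]))
E
```

```text
30.05 [ 0.30013111 -0.56738698  0.37986853] [-1.10176097  0.17737952  0.34649881] 0.02661738173776876
```

View pics/t14.png

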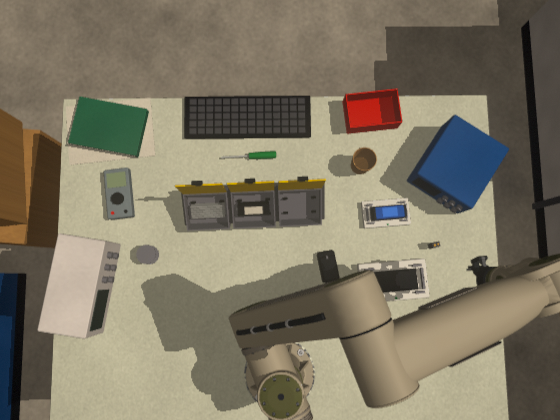

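View pics/s14.png

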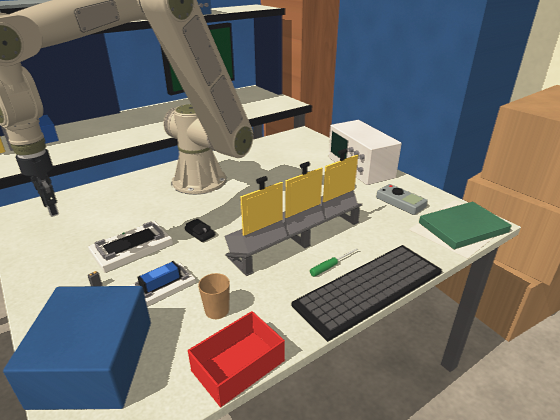

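View pics/f14.png

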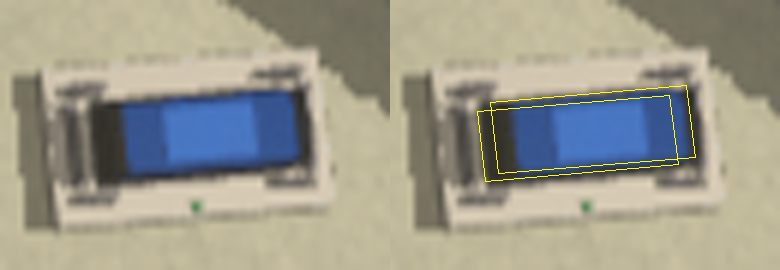

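```bash
python3 - <<'E'
from ov import *
from fit import p,pts
a=cv2.imread("pics/top0.png");b=cv2.imread("pics/t14.png")
R0=dict(cup=(345,142,40,36),mouse=(315,246,26,40),driver=(215,145,65,20),cell=(422,236,24,16),meter=(100,165,36,56),spool=(128,242,36,26))
s0=cv2.imread("pics/scene0.png");s1=cv2.imread("pics/s14.png")
R1=dict(cup=(195,268,42,56),mouse=(180,215,38,30),driver=(305,245,60,34),cell=(84,268,22,26),meter=(372,182,60,34),spool=(332,172,24,20))
for n,(A,B,RR) in dict(top=(a,b,R0),scene=(s0,s1,R1)).items():
    for k,(x,y,w,h) in RR.items():
        P=cv2.cvtColor(A[y:y+h,x:x+w],6).astype(np.float32);Q=cv2.cvtColor(B[y:y+h,x:x+w],6).astype(np.float32)
        print(n,k,'meandiff',cv2.absdiff(P,Q).mean().round(1),'shift',np.round(cv2.phaseCorrelate(P,Q)[0],2))
for k in(1,0,-1):
    for th in(2.0,2.1): P=pts(p,k,th,.156,0,.003); print(k,th,proj("top",P).round(1),proj("scene",P).round(1))
crop(b,170,165,165,70,4.8,"pics/t14r.png")
c=cv2.resize(s1[240:310,120:210],None,fx=8,fy=8,interpolation=cv2.INTER_CUBIC)
overlay(c,"scene",120,240,8,np.array([.5265,-.3708,.038]),R.from_euler('z',.0726).as_matrix())
cv2.imwrite("pics/s14c.png",c); crop(s1,235,145,130,60,6,"pics/s14r.png")
E
```

```text
top cup meandiff 6.5 shift [0.02 0.02]
top mouse meandiff 17.8 shift [ 0.65 -0.55]
top driver meandiff 7.2 shift [0.03 0.01]
top cell meandiff 7.4 shift [-0. -0.]
top meter meandiff 6.1 shift [ 0.01 -0.07]
top spool meandiff 7.0 shift [-0.02  0.52]
scene cup meandiff 2.2 shift [ 0.51 -0.  ]
scene mouse meandiff 34.8 shift [0.06 0.18]
scene driver meandiff 2.3 shift [-0.01 -0.01]
scene cell meandiff 1.9 shift [0.   0.48]
scene meter meandiff 4.0 shift [ 0.02 -0.02]
scene spool meandiff 44.1 shift [ 4.17 -3.12]
1 2.0 [[196.7 187.1]] [[338.6 150.9]]
1 2.1 [[196.6 181.8]] [[342.2 152.5]]
0 2.0 [[249.6 184.9]] [[300.8 163.9]]
0 2.1 [[249.4 179.6]] [[304.3 165.7]]
-1 2.0 [[302.4 182.7]] [[258.  178.7]]
-1 2.1 [[302.1 177.4]] [[261.3 180.7]]
```

View pics/t14r.png

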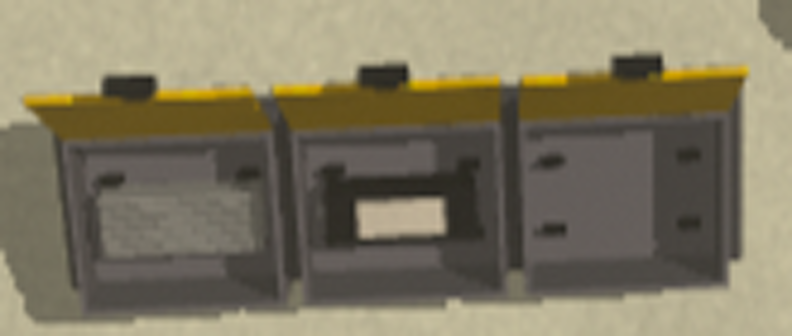

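View pics/s14c.png

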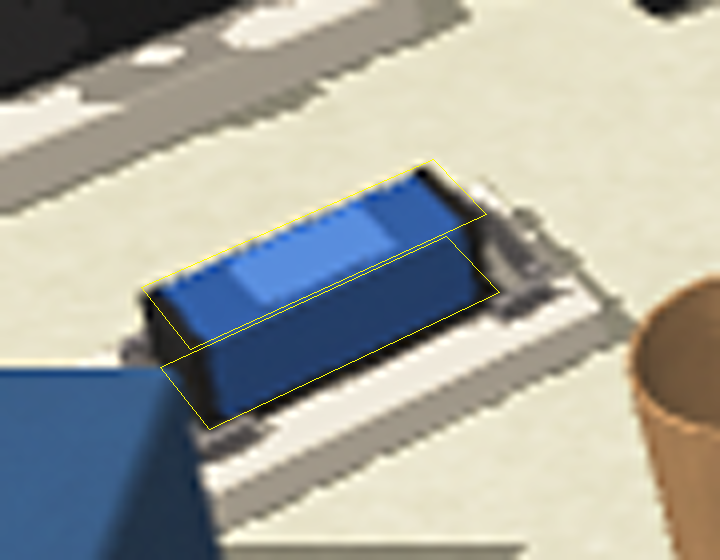

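View pics/s14r.png

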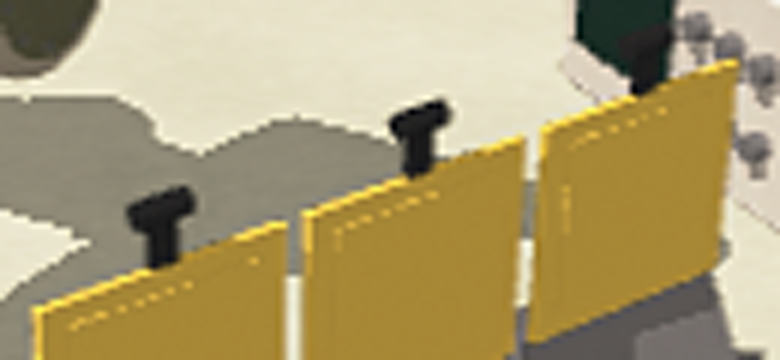

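```bash
python3 - <<'E'
from h import *
print(env.hand_in(), get_state()['clock'])
E
```

```text
the job is handed in; nothing more can be done
the job is handed in; nothing more can be done
```

The job is handed in. All three lids are fully up, and the blue battery pack lies flat and right way up in the smaller charger's cradle, between its guides. It took about 30 s of the 72 s allowed, and the hand-in gave no verdict.

I raised each lid by its pull bar (right, middle, left) and looked into all three cases before taking anything out. The heat sink was in the left case, the power brick in the middle and the pack in the right. I gripped the pack along the case slope, lifted it out, and lowered it until the wrist force showed contact before letting go.

**Lids:** in the last pictures all three stand upright. The pull bars sit about 1 px (3 mm) short of my model's 2.1 rad, the same on all three, so I take that as model error with the lids at their stops.

**Pack:** in the scene view its outline matches the modelled seated position to a couple of millimetres. In the top view it looks about 3 mm towards the right-hand end, which is inside the 8 mm of clearance there.

**Other parts:** the heat sink and brick are still in their cases, and the arm is clear with no contact.

**Bystanders:** none shows a shift over 1 px, except the spool in the scene view, where a raised lid now hides it. The mouse (0.65 px) and the spool (0.5 px) in the top view read a little high, which I put down to changed shadows and did not check further.

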